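# Pack the dried vial carriers and their lids

## Robot

A 6-joint arm with a two-finger parallel gripper is mounted at the origin on the work surface. World frame = base frame: x ahead of the robot, y to its left, z up, the work surface at z = 0. Lengths are in m, angles in degrees, forces in N, time in s.
With the tool pointing down it reaches from about 0.35 to 0.875 m from the base axis. Payload 4.2 kg.
Tool frame: the origin (TCP) lies midway between the tips of the shut fingers; the grasp point (between the pads) lies 19 mm behind it; z points along the fingers, y is the line along which they close (so a half turn about z gives the same grasp; the last joint's range is limited). The gripper opens to 87 mm and grips with 3 to 60 N. Pads are 19 mm wide; open, the fingers measure 117 mm over their backs; the gripper's body (75 mm by 190 mm) begins 51 mm behind the grasp point.
Start: joints at [79.274, 22.042, 0.453, 0, -68.411, -14.817], TCP at [0.269, 0.564, 0.223] pointing down, gripper open.
Joint ranges: [-179.83, 179.83], [-69.29, 118.12], [-61.27, 80.66], [-181.25, 117.63], [-171.15, -9.14], [-177.46, 177.46]. Speed limits (degrees/s): [159.86, 159.86, 180, 180, 180, 180].

## Interface

Orientations are given as a 3x3 rotation matrix whose columns are the frame's x, y, z axes.
In Python, from station import sense, capture, camera_params, finish_job gives the robot as it stands.
- The arm moves only by the tool drive_tool, never from a script. Its argument "rows" is a list of rows, each an object of numbers: "tx", "ty", "tz": the shift along the tool's x, y, z in cm; "ax", "ay", "az": the turn, a rotation vector about the tool's x, y, z in rad; "claw": the finger opening in cm, from 0 to 8.7. In form: [{"tx": .., "ty": .., "tz": .., "ax": .., "ay": .., "az": .., "claw": ..}, ...]. A call has 1 to 10 rows; each row shifts and turns the commanded pose from where the row before left it, along the tool's axes as they then stand; what a row does not reach is not made up. A row lasts 1/12 s, in which the tool goes at most 41.7 mm and 7.16 degrees, less where a joint would pass 70% of its speed; a pose out of reach is approached as far as the arm can. A call with a gripper value outside its range is refused whole. The fingers move at their own pace and stop on an object; the grip force is fixed at half the most. Time passes only in rows, so rows that do not move let the fingers close. It gives the time, the measured TCP pose, the force, the opening and the grip force at its end, in the units of the state.
- sense(): the state, without advancing time (a new reading comes with each control period).
- capture(name): name is "scene" or "side" or "wrist"; returns (picture, depth): 480x640x3 uint8, red, green, blue; 480x640 float32, m along the optical axis (not along the pixel's ray), 0 where there is no reading.
- camera_params(name): a dict with "intrinsics" (3x3 intrinsics, pixels), "R" (3x3) and "t" (3): a world point X has camera coordinates R X + t; the wrist camera has in their place "tool_from_camera" (4x4, takes a point from camera to tool coordinates, whose origin is the TCP and whose axes are the flange's). Camera axes: x right, y down, z forward; pixel columns grow to the right and rows downward; lengths in m; the calibration is good to about 2 mm. A picture is of the moment at which its call begins: read the wrist's pose just before it. camera_params takes no time and is no camera call.
- finish_job(): hands the job in; it is judged then, once.
The state is a dict: "time_s": time; "joints": joint angles; "joint_velocities": joint speeds; "effort": joint torques, N m; "tcp_pos": TCP position; "ee_rot": TCP orientation; "wrist_force": force on the tool from outside, world axes, zero at the start; "moment": the same for the moment, N m; "gripper_width": opening from 0.0 (shut) to 1.0 (fully open); "gripper_force": force on a finger pad.
Only numpy, scipy, OpenCV 4.12 (cv2) and the standard library are available. Lean on these libraries where they do the work, as an engineer would, in place of code of your own. Each camera call takes 0.05 s, during which the arm holds its last target. There are 200 camera calls.

## Task

Lift the heavy steel vial carriers up and off the drying-stand hooks and stand all of them upright on the floor of the grey tote, never letting one tip over. Once every carrier is in, and not before, seat every light plastic lid flat on top of a carrier, grip rib up, its two feet dropping in either side of the carrier's handle strip (any lid on any carrier). Leave the bottle, beaker and timer where they are.

Things in the scene. Friction and masses are not known exactly. Their poses are not given: they have to be found in the camera images.
- stand: drying stand with a row of 4 hooks, fixed. Origin: on the bench under the middle of the row; z up, y along the row, x from the hooks' open ends towards their root, a cross bar (16 mm thick, at x = 66 mm, level with the hook arms). Nothing is higher than 214 mm. Foot plate 10 mm thick, x = 20 to 150 mm, 400 mm wide
- tote: grey open plastic box, fixed to the bench. Origin: centre of its underside; z up. Outside 114 (x) x 270 (y) x 112 mm high, with a 6 mm lip round the rim; walls and floor 5 mm, so inside 104 x 260 mm, floor 5 mm above the bench. Four carriers stand side by side along y at 65 mm spacing, their 80 mm side along the tote's x
- hook0 (a point): point on the upper side of a hook arm where a carrier's strip hangs, 200 mm over the bench; axes as the stand's. The arm is a level 8 mm rod along x, ending at x = -36 mm in an upturned tip 14 mm higher than the arm. Carrier comes off: raise it more than 14 mm (under 32 mm, or its block meets the arm), draw it 75 mm or more along -x past the tip, then lift away
- hook1 (a point): the same point of hook 1, 95 mm along the stand's y from hook 0; a hook may be empty
- hook2 (a point): the same point of hook 2, 190 mm along the stand's y from hook 0; a hook may be empty
- hook3 (a point): the same point of hook 3, 285 mm along the stand's y from hook 0; a hook may be empty
- carrier0: heavy steel vial carrier (None if absent), 0.35-0.65 kg. Origin: centre of underside, z up. 50 (x) x 80 (y) x 92 mm tall: bottom block to z = 24; full-height end plates 4 mm thick at y = +-38; between them on top a handle strip along y, 10 mm thick (about x = 0), z = 64 to 92. The hook passes through the window under the strip. Starts hanging, underside 136 mm up, axes within 5 deg of the stand's
- carrier1: another steel vial carrier (None if absent), exactly like carrier0 but its weight may differ
- carrier2: another steel vial carrier (None if absent), exactly like carrier0 but its weight may differ
- carrier3: another steel vial carrier (None if absent), exactly like carrier0 but its weight may differ
- lid0: light white plastic lid (None if absent), 60 g. Origin: centre of underside, z up. Two feet under it (x = +-15 mm, each 6 thick, 52 long along y, 8 deep), plate 50 (x) x 80 (y) mm at z = 8 to 18, upright grip rib along y, 44 long, 12 thick, up to z = 49. Starts on its feet in front of the stand. Seated on a carrier, y along its y, the feet hang either side of the strip, plate on strip and ends
- lid1: another plastic lid (None if absent), exactly like lid0
- lid2: another plastic lid (None if absent), exactly like lid0
- reagent: bystander: amber glass bottle, 64 mm across, 150 mm tall, behind the work. Origin: centre of its underside
- beaker: bystander: open glass beaker, 72 mm across, 90 mm tall, on the right near the robot. Origin: centre of its underside
- timer: bystander: flat white bench timer, 70 x 90 x 28 mm, on the left near the robot. Origin: centre of its underside

How it is judged (in metres and radians):
On the way, in this order (a step that is already met when the one before it is completed fails the run):
1. all carriers stand upright on the tote's floor while all lids still lie on the bench (x of carrier0 in the frame of tote between -0.04 and 0.04 m and y of carrier0 in the frame of tote between -0.12 and 0.12 m and z of carrier0 in the frame of tote between 0 and 0.012 m and angle between each of carrier0, carrier1, carrier2, carrier3's own z axis and vertical below 0.08 rad and x of carrier1 in the frame of tote between -0.04 and 0.04 m and y of carrier1 in the frame of tote between -0.12 and 0.12 m and z of carrier1 in the frame of tote between 0 and 0.012 m and x of carrier2 in the frame of tote between -0.04 and 0.04 m and y of carrier2 in the frame of tote between -0.12 and 0.12 m and z of carrier2 in the frame of tote between 0 and 0.012 m and x of carrier3 in the frame of tote between -0.04 and 0.04 m and y of carrier3 in the frame of tote between -0.12 and 0.12 m and z of carrier3 in the frame of tote between 0 and 0.012 m and height (world z) of each of lid0, lid1, lid2 below 0.05 m), for 0.2 s.
2. all lids sit flat, fully seated, on top of the carriers in the tote (x of lid0 in the frame of tote between -0.04 and 0.04 m and y of lid0 in the frame of tote between -0.125 and 0.125 m and z of lid0 in the frame of tote between 0.08 and 0.095 m and angle between each of lid0, lid1, lid2's own z axis and vertical below 0.08 rad and x of lid1 in the frame of tote between -0.04 and 0.04 m and y of lid1 in the frame of tote between -0.125 and 0.125 m and z of lid1 in the frame of tote between 0.08 and 0.095 m and x of lid2 in the frame of tote between -0.04 and 0.04 m and y of lid2 in the frame of tote between -0.125 and 0.125 m and z of lid2 in the frame of tote between 0.08 and 0.095 m), for 0.2 s.
At the end, for the whole second after the job is handed in: All carriers upright (0.08 rad) on the tote floor (origin below 12 mm over its underside, within 40 mm of centre in x, 120 mm in y); all lids flat, rib up (0.08 rad), on the carriers (origin at 80 to 95 mm, within 40 mm in x, 125 mm in y); all at rest (all of step 2 and x of carrier0 in the frame of tote between -0.04 and 0.04 m and y of carrier0 in the frame of tote between -0.12 and 0.12 m and z of carrier0 in the frame of tote between 0 and 0.012 m and angle between each of carrier0, carrier1, carrier2, carrier3's own z axis and vertical below 0.08 rad and x of carrier1 in the frame of tote between -0.04 and 0.04 m and y of carrier1 in the frame of tote between -0.12 and 0.12 m and z of carrier1 in the frame of tote between 0 and 0.012 m and x of carrier2 in the frame of tote between -0.04 and 0.04 m and y of carrier2 in the frame of tote between -0.12 and 0.12 m and z of carrier2 in the frame of tote between 0 and 0.012 m and x of carrier3 in the frame of tote between -0.04 and 0.04 m and y of carrier3 in the frame of tote between -0.12 and 0.12 m and z of carrier3 in the frame of tote between 0 and 0.012 m and linear speed of each of carrier0, carrier1, carrier2, carrier3, lid0, lid1, lid2 below 0.02 m/s); the robot touches nothing.
It fails at once if a carrier is tipped over (more than 0.8 rad) (angle between any of carrier0, carrier1, carrier2, carrier3's own z axis and vertical above 0.8 rad).
It fails at once if the bottle, beaker or timer is moved more than 30 mm (distance of any of reagent, beaker, timer from where it was at the start of the episode above 0.03 m).
Of carrier0, carrier1, carrier2, carrier3 only 3 to 4 are there at a start; the rules pass over those that are not, and their reading is None.
Of lid0, lid1, lid2 only 2 to 3 are there at a start; the rules pass over those that are not, and their reading is None.
At some moment in a run one of lid0, lid1, lid2 may be knocked a few centimetres aside while the robot is not near it.
It also fails if it takes over 210 s, if anything falls off the work surface, if the arm or the gripper's body presses on something with over 40 N, if the wrist force passes 120 N, or if a joint passes its speed limit or range.

## Working session

There is one attempt and no reset: what is moved stays moved. The work goes in short steps, Python scripts to look and compute and a tool call to move; the robot and the scene stay as the last step left them, time stands still between calls to the robot, and variables do not carry over. Pictures are saved under pics/ and viewed, at most 16 in all, crops included, and the job is handed in when it is done.

Besides the shell and the picture viewer there is one more tool, called after "Emit:" by a JSON object that holds its "op" and its "data". drive_tool: Moves the arm, as the interface text tells. Its arguments: {"type":"object","properties":{"rows":{"type":"array"}},"required":["rows"]}

```bash
mkdir -p pics; ls; cat > h.py <<'E'
import numpy as np, cv2
from station import *
def cap(n,tag):
    s=sense(); im,d=capture(n); cv2.imwrite(f'pics/{tag}.png',im[:,:,::-1]); np.savez(f'{tag}.npz',im=im,d=d,p=np.array(s['tcp_pos']),R=np.array(s['ee_rot']),n=n); return im,d
def cloud(tag):
    z=np.load(f'{tag}.npz'); d=z['d']; n=str(z['n']); c=camera_params(n); K=np.array(c['intrinsics'])
    v,u=np.mgrid[:480,:640]
    P=np.stack([(u-K[0,2])/K[0,0]*d,(v-K[1,2])/K[1,1]*d,d],-1)
    if n=='wrist':
        T=np.array(c['tool_from_camera']); P=P@T[:3,:3].T+T[:3,3]; P=P@z['R'].T+z['p']
    else: P=(P-np.array(c['t']))@np.array(c['R'])
    P[d==0]=np.nan; return P
E
python3 - <<'E'
from h import *
cap('scene','scene0');cap('side','side0')
print(sense())
for n in('scene','side','wrist'): print(camera_params(n))
E
```

```text
pics
{'time_s': 0.1, 'joints': array([ 7.92735229e+01,  2.20871368e+01,  3.87893718e-01, -2.55548491e-02,
       -6.84096415e+01, -1.48151444e+01]), 'joint_velocities': array([-0.01581704, -0.08602212,  0.22422309,  0.04589426,  0.01186564,
        0.08268508]), 'effort': array([-1.93688593e-04, -3.91688883e+01,  1.87934214e+01,  4.23177034e+00,
        1.34674046e-02, -7.48809816e-05]), 'tcp_pos': array([0.26924638, 0.56344585, 0.22156208]), 'ee_rot': array([[ 9.02201397e-01, -4.31314341e-01, -7.61172441e-04],
       [-4.31315004e-01, -9.02199625e-01, -1.78996428e-03],
       [ 8.53077721e-05,  1.94321337e-03, -9.99998108e-01]]), 'wrist_force': array([ 0.06803388,  0.17234273, -0.80609988]), 'moment': array([0.00624408, 0.03347925, 0.00715412]), 'gripper_force': 0.0, 'gripper_width': 1.0035651816052156}
{'intrinsics': array([[577.23140357,   0.        , 318.64384811],
       [  0.        , 577.23140357, 243.12799081],
       [  0.        ,   0.        ,   1.        ]]), 'R': array([[-0.63461211,  0.77282851, -0.00188672],
       [ 0.59220472,  0.4847205 , -0.64369217],
       [-0.49
[... 292 characters left out ...]
85487,  0.00735181],
       [-0.15758862,  0.71385722, -0.68232961],
       [ 0.13725972, -0.66842166, -0.7310077 ]]), 't': array([0.54505372, 0.2035915 , 1.46034179])}
{'intrinsics': array([[406.55429331,   0.        , 317.25108767],
       [  0.        , 406.55429331, 242.94283389],
       [  0.        ,   0.        ,   1.        ]]), 'tool_from_camera': array([[-6.75939383e-04, -9.69887015e-01, -2.43554349e-01,
         6.66088418e-02],
       [ 9.99999641e-01, -5.31332130e-04, -6.59429850e-04,
         1.33852283e-04],
       [ 5.10164198e-04, -2.43554707e-01,  9.69887027e-01,
        -1.63179343e-01],
       [ 0.00000000e+00,  0.00000000e+00,  0.00000000e+00,
         1.00000000e+00]])}
```

View pics/scene0.png

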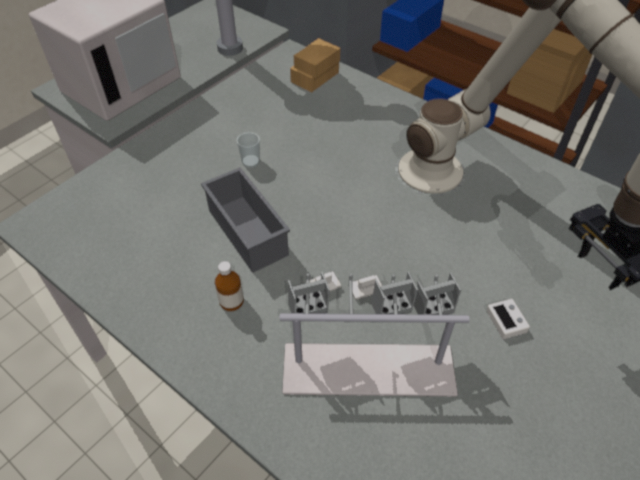

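View pics/side0.png

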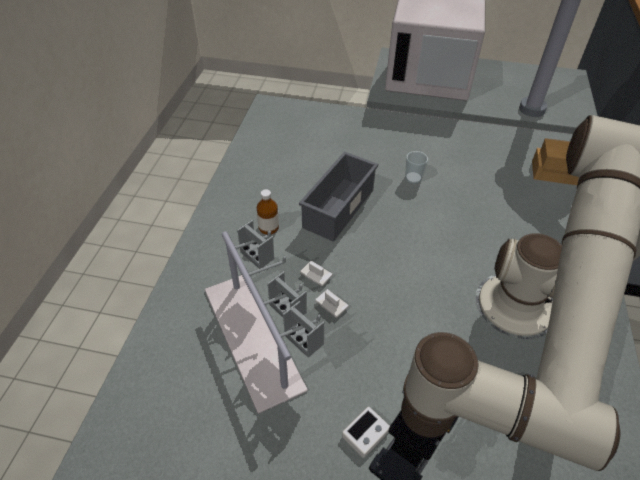

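Three carriers hang on the hooks (scene px 310,300; 397,297; 440,297), the hook at 350,285 is empty, there are two lids (327,283; 365,287), and the tote is at 245,215. Next I'll build a top-down height map.

```bash
python3 - <<'E'
from h import *
P=np.concatenate([cloud('scene0').reshape(-1,3),cloud('side0').reshape(-1,3)])
np.save('P0.npy',P)
P=P[np.isfinite(P).all(1)]
# top view: x up 0.2..1.0 , y left: -0.5..0.6
H=np.zeros((420,560))
i=((1.0-P[:,0])/0.002).astype(int); j=((0.6-P[:,1])/0.002).astype(int)
m=(i>=0)&(i<420)&(j>=0)&(j<560)&(P[:,2]<.3)
np.maximum.at(H,(i[m],j[m]),P[m,2])
img=cv2.applyColorMap((np.clip(H/.25,0,1)*255).astype(np.uint8),cv2.COLORMAP_JET)
for k in range(0,560,50): cv2.line(img,(k,0),(k,8),(255,255,255),1)
for k in range(0,420,50): cv2.line(img,(0,k),(8,k),(255,255,255),1)
cv2.imwrite('pics/top.png',cv2.resize(img,(784,588)))
def rect(name,u0,u1,v0,v1,tag,z0,z1):
    Q=cloud(tag)[v0:v1,u0:u1].reshape(-1,3); Q=Q[(Q[:,2]>z0)&(Q[:,2]<z1)]
    print(name,len(Q),Q.mean(0).round(4),cv2.minAreaRect((Q[:,:2]*1000).astype(np.float32)))
rect('tote',195,295,165,270,'scene0',.100,.120)
rect('toteS',290,385,145,245,'side0',.100,.120)
rect('bar',275,475,310,325,'scene0',.19,.22)
rect('lidA',318,342,270,294,'scene0',.012,.06)
rect('lidB',352,382,273,299,'scene0',.012,.06)
rect('lidAs',300,335,258,290,'side0',.012,.06)
rect('lidBs',314,350,286,322,'side0',.012,.06)
rect('bottle',215,245,262,312,'scene0',.02,.16)
rect('beaker',235,265,130,168,'scene0',.02,.1)
rect('timer',485,532,295,342,'scene0',.02,.04)
E
```

```text
tote 1161 [ 0.5548 -0.2561  0.1088] ((550.4390869140625, -265.7954406738281), (292.4400939941406, 127.24388885498047), 71.64348602294922)
toteS 924 [ 0.5492 -0.2551  0.1099] ((546.6343383789062, -264.9901123046875), (294.1752014160156, 128.49485778808594), 71.49727630615234)
bar 1502 [0.6681 0.2458 0.1996] ((660.8934326171875, 240.9739990234375), (35.3992919921875, 397.8367004394531), 38.82243728637695)
lidA 193 [0.547  0.0367 0.0261] ((550.082763671875, 37.01678466796875), (46.476749420166016, 59.64105224609375), 87.12382507324219)
lidB 396 [0.5072 0.1153 0.0255] ((499.876708984375, 115.28437042236328), (52.921669006347656, 79.97932434082031), 57.21175765991211)
lidAs 415 [0.5575 0.032  0.0252] ((549.5333862304688, 31.002580642700195), (56.95893478393555, 102.5499496459961), 63.746803283691406)
lidBs 458 [0.4948 0.1225 0.0245] ((496.2856140136719, 115.96617889404297), (52.4970588684082, 81.38585662841797), 59.448455810546875)
bottle 946 [ 0.7575 -0.1178  0.0894] ((752.3800659179688, -124.97057342529297), (55.49700927734375, 64.29026794433594), 54.05619812011719)
beaker 599 [ 0.3307 -0.4617  0.0625] ((327.85491943359375, -465.6546630859375), (79.79258728027344, 70.53623962402344), 62.03466033935547)
timer 893 [0.3576 0.4459 0.0267] ((354.2964782714844, 444.0941162109375), (92.82090759277344, 74.42498779296875), 55.928157806396484)
```

View pics/top.png

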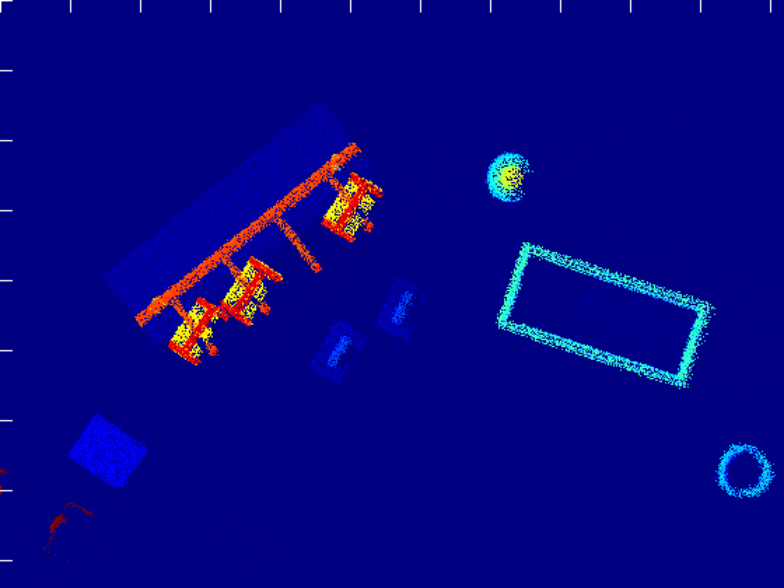

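```bash
python3 - <<'E'
from h import *
for tag in('scene0','side0'):
  P=cloud(tag).reshape(-1,3); P=P[np.isfinite(P).all(1)]
  for n,c in(('c0',(.707,.1)),('c2',(.585,.243)),('c3',(.528,.321))):
    Q=P[(np.hypot(P[:,0]-c[0],P[:,1]-c[1])<.06)&(P[:,2]>.2205)&(P[:,2]<.25)]
    print(tag,n,len(Q),np.median(Q[:,2]).round(4),cv2.minAreaRect((Q[:,:2]*1000).astype(np.float32)))
  Q=P[(P[:,0]>.5)&(P[:,1]>.05)&(P[:,2]>.19)&(P[:,2]<.218)]
  # bar: line fit by RANSAC-ish hough
  best=max(((np.abs(Q[:,0]*np.cos(a)+Q[:,1]*np.sin(a)-r)<.006).sum(),np.degrees(a),r) for a in np.radians(np.arange(20,65,.5)) for r in np.arange(.5,.85,.003))
  print('bar',best)
# stitched 3D crop for viewing
a=cv2.imread('pics/scene0.png')[260:345,270:480]; cv2.imwrite('pics/c1.png',cv2.resize(a,None,fx=3.8,fy=3.8,interpolation=3))
E
```

```text
scene0 c0 247 0.2254 ((702.5885009765625, 93.25298309326172), (56.44451141357422, 81.60286712646484), 57.9210319519043)
scene0 c2 300 0.2253 ((580.8875122070312, 248.40211486816406), (60.65360641479492, 94.34280395507812), 55.21912384033203)
scene0 c3 280 0.2256 ((533.5646362304688, 311.8740234375), (50.246124267578125, 93.46525573730469), 55.78300476074219)
bar (np.int64(1216), np.float64(38.5), np.float64(0.6770000000000002))
side0 c0 208 0.2264 ((701.4601440429688, 97.86795806884766), (49.899356842041016, 83.2947998046875), 57.01814651489258)
side0 c2 281 0.2264 ((576.6680908203125, 246.79043579101562), (51.356910705566406, 93.08642578125), 54.03327941894531)
side0 c3 311 0.2263 ((528.9951782226562, 311.6925354003906), (57.440765380859375, 94.05329895019531), 56.34099578857422)
bar (np.int64(776), np.float64(38.5), np.float64(0.6740000000000002))
```

View pics/c1.png

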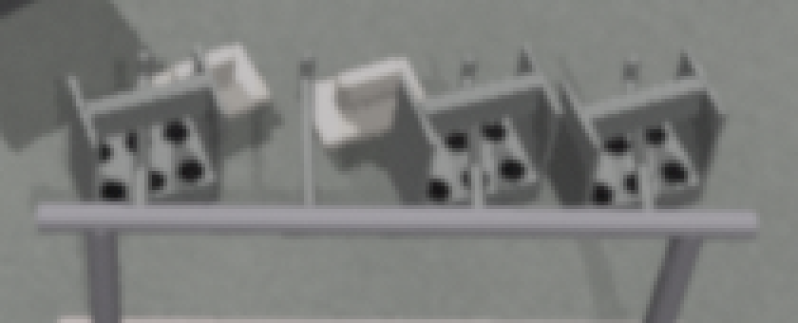

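The strips look turned more than 5° from the bar, so I'll check them from above with the wrist camera.

Emit:
{"op": "drive_tool", "data": {"rows": [{"tz":-3,"claw":3.0},{"tx":2,"tz":-3,"claw":3.0},{"tx":3.5,"ty":1,"tz":-2,"claw":3.0},{"tx":3.5,"ty":1,"tz":-2,"claw":3.0},{"tx":3.5,"ty":1,"tz":-2,"claw":3.0},{"tx":3.5,"ty":1,"tz":-2,"claw":3.0},{"tx":3.5,"ty":1,"tz":-2,"claw":3.0},{"tx":3.5,"ty":1.5,"tz":-2,"claw":3.0},{"tx":3.5,"ty":1.5,"tz":-2,"claw":3.0},{"tx":3.5,"ty":1.5,"tz":-2,"claw":3.0}]}}

```text
invalid input at $.rows[0]: expected keys tx, ty, tz, ax, ay, az, claw
```

Emit:
{"op": "drive_tool", "data": {"rows": [{"tx":3.5,"ty":1.5,"tz":-1,"claw":3.0},{"tx":3.5,"ty":1.5,"claw":3.0},{"tx":3.5,"ty":1.5,"claw":3.0},{"tx":3,"ty":1.5,"claw":3.0},{"claw":3.0},{"claw":3.0},{"claw":3.0}]}}

```text
invalid input at $.rows[0]: expected keys tx, ty, tz, ax, ay, az, claw
```

```bash
python3 - <<'E'
from h import *
s=sense(); print(s['time_s'],s['tcp_pos'],s['ee_rot'].round(3),s['joints'].round(1),s['gripper_width'])
cap('wrist','w0')
E
```

```text
0.1 [0.26924638 0.56344585 0.22156208] [[ 0.902 -0.431 -0.001]
 [-0.431 -0.902 -0.002]
 [ 0.     0.002 -1.   ]] [ 79.3  22.1   0.4  -0.  -68.4 -14.8] 1.0035651816052156
```

View pics/w0.png

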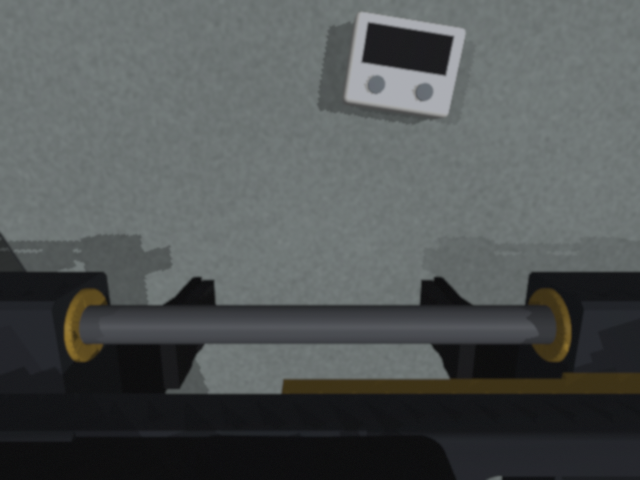

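Emit:
{"op": "drive_tool", "data": {"rows": [{"tx":2,"ty":0.5,"tz":-3,"ax":0,"ay":0,"az":0,"claw":3},{"tx":3,"ty":1,"tz":-2.5,"ax":0,"ay":0,"az":0,"claw":3},{"tx":3,"ty":1,"tz":-2.5,"ax":0,"ay":0,"az":0,"claw":3},{"tx":3,"ty":1,"tz":-2.5,"ax":0,"ay":0,"az":0,"claw":3},{"tx":3.5,"ty":1.3,"tz":-2,"ax":0,"ay":0,"az":0,"claw":3},{"tx":3.5,"ty":1.3,"tz":-2,"ax":0,"ay":0,"az":0,"claw":3},{"tx":3.5,"ty":1.3,"tz":-2,"ax":0,"ay":0,"az":0,"claw":3},{"tx":3.5,"ty":1.3,"tz":-2,"ax":0,"ay":0,"az":0,"claw":3},{"tx":3.5,"ty":1.3,"tz":-1.3,"ax":0,"ay":0,"az":0,"claw":3},{"tx":2.4,"ty":1,"tz":0,"ax":0,"ay":0,"az":0,"claw":3}]}}

```text
time_s: 0.98
tcp_pos: [0.5016, 0.3312, 0.4227]
ee_rot: [[0.901, -0.433, 0.005], [-0.433, -0.901, 0.003], [0.003, -0.005, -1.0]]
wrist_force: [1.2, 0.0, 0.9]
gripper_width: 0.375
gripper_force: 0.0
```

Emit:
{"op": "drive_tool", "data": {"rows": [{"tx":0,"ty":0,"tz":0,"ax":0,"ay":0,"az":0,"claw":3},{"tx":0,"ty":0,"tz":0,"ax":0,"ay":0,"az":0,"claw":3}]}}

```text
time_s: 1.15
tcp_pos: [0.4998, 0.3321, 0.4187]
ee_rot: [[0.901, -0.434, -0.001], [-0.434, -0.901, -0.0], [-0.001, 0.001, -1.0]]
wrist_force: [0.4, -1.3, -0.3]
gripper_width: 0.351
gripper_force: 0.0
```

```bash
python3 - <<'E'
from h import *
s=sense(); print(s['time_s'],s['tcp_pos'],s['ee_rot'].round(3),s['joints'].round(1),s['gripper_width'])
cap('wrist','w1')
E
```

```text
1.15 [0.49980437 0.33208032 0.41866577] [[ 0.901 -0.434 -0.001]
 [-0.434 -0.901 -0.   ]
 [-0.001  0.001 -1.   ]] [ 49.   16.2  19.2  -0.  -93.1  15.3] 0.35127462706284984
```

View pics/w1.png

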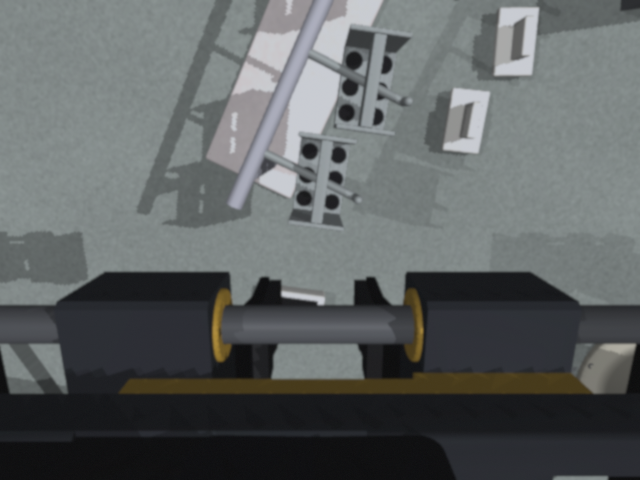

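```bash
cat >> h.py <<'E'
def fit(tag,c,z0=.222,z1=.236,r=.056,L=80,W=50,verbose=1):
    """grid-fit a carrier top (frame of strip + end plates) to points; returns x,y,yaw of carrier x-axis"""
    P=cloud(tag).reshape(-1,3); P=P[np.isfinite(P).all(1)]
    Q=P[(np.hypot(P[:,0]-c[0],P[:,1]-c[1])<r)&(P[:,2]>z0)&(P[:,2]<z1)]
    from scipy.optimize import minimize
    def cost(q):
        a=q[2]; dx=(Q[:,:2]*1000-q[:2]); u=dx@[np.cos(a),np.sin(a)]; v=dx@[-np.sin(a),np.cos(a)]
        ds=np.hypot(np.maximum(abs(u)-5,0),np.maximum(abs(v)-36,0))
        dp=np.hypot(np.maximum(abs(u)-25,0),np.maximum(abs(abs(v)-38)-2,0))
        return np.minimum(np.minimum(ds,dp),8).mean()+1e-3*np.abs(np.median(u))
    m=min((minimize(cost,[c[0]*1000+i,c[1]*1000+j,np.radians(a)],method='Nelder-Mead',options=dict(initial_simplex=[[c[0]*1000+i,c[1]*1000+j,np.radians(a)],[c[0]*1000+i+6,c[1]*1000+j,np.radians(a)],[c[0]*1000+i,c[1]*1000+j+6,np.radians(a)],[c[0]*1000+i,c[1]*1000+j,np.radians(a+8)]])) for i in(-8,8) for j in(-8,8) for a in(38,50,62,75)),key=lambda m:m.fun)
    print(tag,len(Q),'z',np.median(Q[:,2]).round(4),'xy',m.x[:2].round(1),'yaw',np.degrees(m.x[2]).round(1),'cost',round(m.fun,2))
    return m.x
E
python3 - <<'E'
from h import *
for t in('w1','scene0','side0'):
  for c in((.704,.097),(.580,.247),(.531,.312)):
    try: fit(t,c)
    except Exception as e: print(t,c,'none')
P=cloud('w1')
for u,v in((322,185),(375,80),(408,101),(357,199),(517,40),(467,121)): print((u,v),P[v,u].round(4))
E
```

```text
w1 0 z nan xy [696.  89.] yaw 38.0 cost nan
w1 2184 z 0.2283 xy [582.2 242.1] yaw 57.2 cost 0.83
w1 1762 z 0.2284 xy [527.4 314.5] yaw 57.3 cost 0.9
scene0 225 z 0.2255 xy [704.9  96.9] yaw 58.7 cost 0.1
scene0 268 z 0.2259 xy [584.8 242.5] yaw 56.9 cost 1.1
scene0 267 z 0.2257 xy [529.  315.2] yaw 56.3 cost 0.8
side0 192 z 0.2267 xy [700.9  98.2] yaw 57.9 cost 0.12
side0 264 z 0.2265 xy [580.7 244.3] yaw 57.3 cost 0.96
side0 305 z 0.2265 xy [525.8 316.7] yaw 57.2 cost 1.09
(322, 185) [0.5245 0.3156 0.2286]
(375, 80) [0.5825 0.24   0.2286]
(408, 101) [0.5557 0.2184 0.2125]
(357, 199) [0.4978 0.2929 0.2137]
(517, 40) [0.5612 0.0283 0.0332]
(467, 121) [0.4987 0.1205 0.0409]h.py:22: RuntimeWarning: Mean of empty slice.
  return np.minimum(np.minimum(ds,dp),8).mean()+1e-3*np.abs(np.median(u))
  ret = ret.dtype.type(ret / rcount)
  return _methods._mean(a, axis=axis, dtype=dtype,
```

```bash
cat >> h.py <<'E'
def go(x,y,z,yaw):
    s=sense(); R=np.array(s['ee_rot']); d=R.T@(np.array([x,y,z])-s['tcp_pos'])*100
    cur=np.degrees(np.arctan2(R[1,1],R[0,1])); a=(yaw-cur+90)%180-90
    print('t',round(s['time_s'],2),'txyz cm',d.round(2),'then az rad',round(-np.radians(a),3),'cur yaw',round(cur,1),'tilt',R[:,2].round(3))
E
python3 -c "
from h import *
go(.527,.3145,.26,57.2)"
```

```text
t 1.2 txyz cm [ 3.32  0.44 15.85] then az rad 0.126 cur yaw -115.6 tilt [-0.001 -0.001 -1.   ]
```

Emit:
{"op": "drive_tool", "data": {"rows": [{"tx":1.1,"ty":0.2,"tz":3.0,"ax":0,"ay":0,"az":0.06,"claw":2.4},{"tx":1.1,"ty":0.2,"tz":3.0,"ax":0,"ay":0,"az":0.066,"claw":2.4},{"tx":1.1,"ty":-0.2,"tz":3.5,"ax":0,"ay":0,"az":0,"claw":2.4},{"tx":0,"ty":0,"tz":3.5,"ax":0,"ay":0,"az":0,"claw":2.4},{"tx":0,"ty":0,"tz":2.85,"ax":0,"ay":0,"az":0,"claw":2.4},{"tx":0,"ty":0,"tz":0,"ax":0,"ay":0,"az":0,"claw":2.4},{"tx":0,"ty":0,"tz":0,"ax":0,"ay":0,"az":0,"claw":2.4},{"tx":0,"ty":0,"tz":0,"ax":0,"ay":0,"az":0,"claw":2.4}]}}

```text
time_s: 1.87
tcp_pos: [0.5278, 0.3166, 0.263]
ee_rot: [[0.842, -0.54, 0.003], [-0.54, -0.842, 0.001], [0.002, -0.003, -1.0]]
wrist_force: [0.7, 0.4, 0.8]
gripper_width: 0.276
gripper_force: 0.0
```

```bash
python3 -c "
from h import *
go(.527,.3145,.204,57.2)
cap('wrist','w2')
P=cloud('w2');print(np.nanmin(P[...,0]))"
```

```text
t 1.87 txyz cm [0.04 0.24 5.9 ] then az rad 0.002 cur yaw -122.7 tilt [ 0.003  0.001 -1.   ]
0.04086544915220952
```

View pics/w2.png

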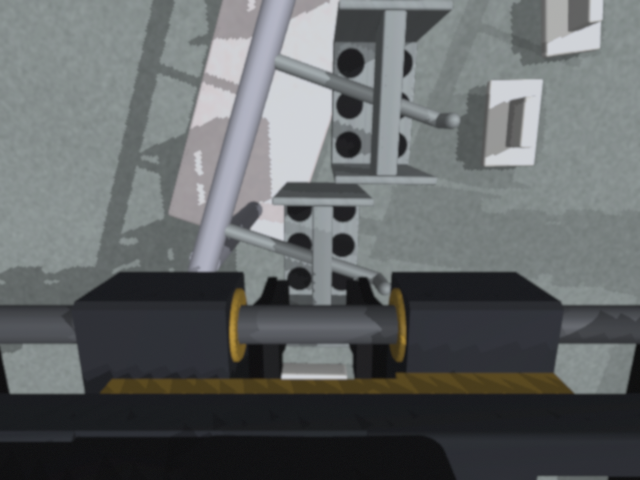

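Strip is centred between the fingers (col 321) and aligned. Descending and gripping.

Emit:
{"op": "drive_tool", "data": {"rows": [{"tx":0,"ty":0.1,"tz":3.0,"ax":0,"ay":0,"az":0,"claw":2.4},{"tx":0,"ty":0,"tz":2.6,"ax":0,"ay":0,"az":0,"claw":2.4},{"tx":0,"ty":0,"tz":0,"ax":0,"ay":0,"az":0,"claw":2.4},{"tx":0,"ty":0,"tz":0,"ax":0,"ay":0,"az":0,"claw":0},{"tx":0,"ty":0,"tz":0,"ax":0,"ay":0,"az":0,"claw":0},{"tx":0,"ty":0,"tz":0,"ax":0,"ay":0,"az":0,"claw":0},{"tx":0,"ty":0,"tz":0,"ax":0,"ay":0,"az":0,"claw":0},{"tx":0,"ty":0,"tz":0,"ax":0,"ay":0,"az":0,"claw":0}]}}

```text
time_s: 2.58
tcp_pos: [0.5276, 0.3148, 0.2076]
ee_rot: [[0.841, -0.541, 0.003], [-0.541, -0.841, 0.002], [0.002, -0.004, -1.0]]
wrist_force: [-1.9, -2.1, 5.3]
gripper_width: 0.111
gripper_force: 30.0
```

Emit:
{"op": "drive_tool", "data": {"rows": [{"tx":0,"ty":0,"tz":-0.8,"ax":0,"ay":0,"az":0,"claw":0},{"tx":0,"ty":0,"tz":-0.8,"ax":0,"ay":0,"az":0,"claw":0},{"tx":0,"ty":0,"tz":-0.8,"ax":0,"ay":0,"az":0,"claw":0},{"tx":0,"ty":0,"tz":0,"ax":0,"ay":0,"az":0,"claw":0},{"tx":0,"ty":0,"tz":0,"ax":0,"ay":0,"az":0,"claw":0}]}}

```text
time_s: 3.0
tcp_pos: [0.5266, 0.3147, 0.2288]
ee_rot: [[0.841, -0.541, 0.0], [-0.541, -0.841, 0.001], [-0.0, -0.001, -1.0]]
wrist_force: [-0.4, -0.4, -6.6]
gripper_width: 0.111
gripper_force: 30.0
```

```bash
python3 - <<'E'
from h import *
cap('side','side1')
a=cv2.imread('pics/side1.png')[200:400,180:400]; cv2.imwrite('pics/c2.png',cv2.resize(a,None,fx=2.7,fy=2.7,interpolation=3))
s=sense();p=s['tcp_pos']
a=np.radians(38.9); print(p, np.array(s['ee_rot']).T@np.array([-np.cos(a),-np.sin(a),0])*8.5)
E
```

```text
[0.52629038 0.31438393 0.22823078] [-2.67230190e+00  8.06899857e+00  8.04341108e-03]
```

View pics/c2.png

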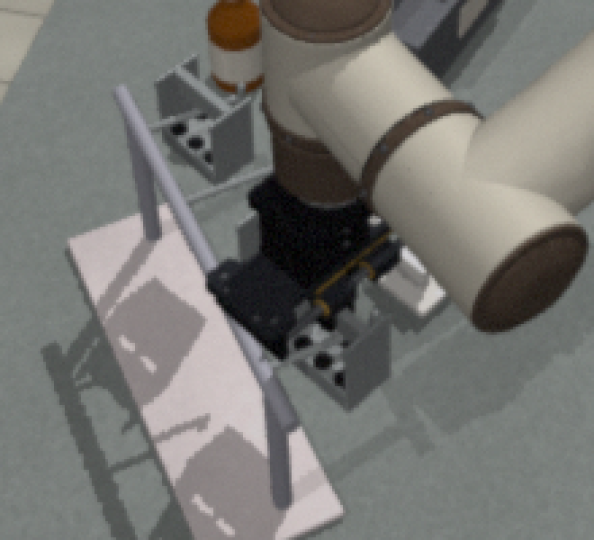

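Carrier 3 is held and raised about 21 mm (weight reads 6.6 N). Drawing it off along the hook.

Emit:
{"op": "drive_tool", "data": {"rows": [{"tx":-0.3,"ty":0.8,"tz":0,"ax":0,"ay":0,"az":0,"claw":0},{"tx":-0.5,"ty":1.5,"tz":0,"ax":0,"ay":0,"az":0,"claw":0},{"tx":-0.6,"ty":1.8,"tz":0,"ax":0,"ay":0,"az":0,"claw":0},{"tx":-0.6,"ty":1.8,"tz":0,"ax":0,"ay":0,"az":0,"claw":0},{"tx":-0.5,"ty":1.5,"tz":0,"ax":0,"ay":0,"az":0,"claw":0},{"tx":-0.3,"ty":1.0,"tz":0,"ax":0,"ay":0,"az":0,"claw":0},{"tx":0,"ty":0,"tz":0,"ax":0,"ay":0,"az":0,"claw":0},{"tx":0,"ty":0,"tz":-1,"ax":0,"ay":0,"az":0,"claw":0},{"tx":0,"ty":0,"tz":-1.5,"ax":0,"ay":0,"az":0,"claw":0},{"tx":0,"ty":0,"tz":-2,"ax":0,"ay":0,"az":0,"claw":0}]}}

```text
time_s: 3.88
tcp_pos: [0.4577, 0.2591, 0.2736]
ee_rot: [[0.841, -0.541, -0.002], [-0.541, -0.841, -0.001], [-0.0, 0.002, -1.0]]
wrist_force: [0.7, -0.1, -6.7]
gripper_width: 0.111
gripper_force: 30.0
```

```bash
python3 - <<'E'
from h import *
for t in('scene0','side0'):
  P=cloud(t).reshape(-1,3);P=P[np.isfinite(P).all(1)]
  Q=P[(P[:,2]>.108)&(P[:,2]<.116)&(np.hypot(P[:,0]-.55,P[:,1]+.265)<.165)]
  print(len(Q),cv2.minAreaRect((Q[:,:2]*1000).astype(np.float32)),(Q[:,:2].min(0)+Q[:,:2].max(0))/2)
# tote at (.549,-.265), y axis 71.6
y=np.array([np.cos(np.radians(71.6)),np.sin(np.radians(71.6))]);
for k in(-.085,0,.085): print(k,np.array([.549,-.265])+k*y)
go(.549,-.265,.29,71.6)
print(sense()['wrist_force'],sense()['joints'])
E
```

```text
720 ((550.9187622070312, -263.99053955078125), (288.603759765625, 126.45198059082031), 71.84406280517578) [ 0.55092874 -0.26263247]
619 ((547.0679321289062, -263.131591796875), (290.4954833984375, 127.80908203125), 71.29273223876953) [ 0.54737542 -0.26450486]
-0.085 [ 0.52216983 -0.34565446]
0 [ 0.549 -0.265]
0.085 [ 0.57583017 -0.18434554]
t 3.88 txyz cm [36.04 39.13 -1.57] then az rad -0.251 cur yaw -122.8 tilt [-0.002 -0.001 -1.   ]
[ 0.74101632 -0.08286973 -6.74450718] [ 4.71931833e+01  1.04551690e+01 -8.35774710e+00 -6.42767967e-03
 -7.13087194e+01  1.00448164e+01]
```

Emit:
{"op": "drive_tool", "data": {"rows": [{"tx":0,"ty":0,"tz":0,"ax":0,"ay":0,"az":-0.06,"claw":0},{"tx":0,"ty":0,"tz":0,"ax":0,"ay":0,"az":-0.07,"claw":0},{"tx":0,"ty":0,"tz":0,"ax":0,"ay":0,"az":-0.07,"claw":0},{"tx":0.3,"ty":0.7,"tz":0,"ax":0,"ay":0,"az":-0.05,"claw":0},{"tx":0.7,"ty":1.5,"tz":0,"ax":0,"ay":0,"az":0,"claw":0},{"tx":1.05,"ty":2.3,"tz":0,"ax":0,"ay":0,"az":0,"claw":0},{"tx":1.05,"ty":2.3,"tz":0,"ax":0,"ay":0,"az":0,"claw":0},{"tx":1.05,"ty":2.3,"tz":0,"ax":0,"ay":0,"az":0,"claw":0},{"tx":1.05,"ty":2.3,"tz":0,"ax":0,"ay":0,"az":0,"claw":0},{"tx":1.05,"ty":2.3,"tz":0,"ax":0,"ay":0,"az":0,"claw":0}]}}

```text
time_s: 4.72
tcp_pos: [0.4743, 0.1086, 0.2747]
ee_rot: [[0.949, -0.316, 0.002], [-0.316, -0.949, 0.001], [0.002, -0.001, -1.0]]
wrist_force: [0.2, 0.0, -6.7]
gripper_width: 0.111
gripper_force: 30.0
```

Emit:
{"op": "drive_tool", "data": {"rows": [{"tx":1.05,"ty":2.3,"tz":0,"ax":0,"ay":0,"az":0,"claw":0},{"tx":1.05,"ty":2.3,"tz":0,"ax":0,"ay":0,"az":0,"claw":0},{"tx":1.05,"ty":2.3,"tz":0,"ax":0,"ay":0,"az":0,"claw":0},{"tx":1.05,"ty":2.3,"tz":0,"ax":0,"ay":0,"az":0,"claw":0},{"tx":1.05,"ty":2.3,"tz":0,"ax":0,"ay":0,"az":0,"claw":0},{"tx":1.05,"ty":2.3,"tz":0,"ax":0,"ay":0,"az":0,"claw":0},{"tx":1.05,"ty":2.3,"tz":0,"ax":0,"ay":0,"az":0,"claw":0},{"tx":1.05,"ty":2.3,"tz":0,"ax":0,"ay":0,"az":0,"claw":0},{"tx":1.05,"ty":2.3,"tz":0,"ax":0,"ay":0,"az":0,"claw":0},{"tx":1.05,"ty":2.3,"tz":0,"ax":0,"ay":0,"az":0,"claw":0}]}}

```text
time_s: 5.55
tcp_pos: [0.5013, -0.1436, 0.2746]
ee_rot: [[0.949, -0.316, 0.002], [-0.316, -0.949, -0.0], [0.002, -0.0, -1.0]]
wrist_force: [0.2, 1.0, -6.0]
gripper_width: 0.114
gripper_force: 30.0
```

Emit:
{"op": "drive_tool", "data": {"rows": [{"tx":1.05,"ty":2.3,"tz":0,"ax":0,"ay":0,"az":0,"claw":0},{"tx":1.05,"ty":2.3,"tz":0,"ax":0,"ay":0,"az":0,"claw":0},{"tx":1.05,"ty":2.3,"tz":0,"ax":0,"ay":0,"az":0,"claw":0},{"tx":1.05,"ty":2.3,"tz":0,"ax":0,"ay":0,"az":0,"claw":0},{"tx":1.05,"ty":2.3,"tz":0,"ax":0,"ay":0,"az":0,"claw":0},{"tx":1.05,"ty":2.3,"tz":0,"ax":0,"ay":0,"az":0,"claw":0},{"tx":0.6,"ty":1.4,"tz":0,"ax":0,"ay":0,"az":0,"claw":0},{"tx":0.3,"ty":0.6,"tz":0,"ax":0,"ay":0,"az":0,"claw":0},{"tx":0,"ty":0,"tz":0,"ax":0,"ay":0,"az":0,"claw":0},{"tx":0,"ty":0,"tz":0,"ax":0,"ay":0,"az":0,"claw":0}]}}

```text
time_s: 6.38
tcp_pos: [0.5186, -0.3145, 0.2735]
ee_rot: [[0.949, -0.317, -0.001], [-0.317, -0.949, 0.001], [-0.001, -0.001, -1.0]]
wrist_force: [-0.2, -0.1, -6.1]
gripper_width: 0.112
gripper_force: 30.0
```

```bash
python3 - <<'E'
from h import *
go(.5222,-.3447,.14,71.6); cap('wrist','w3')
print(sense()['joints'])
E
```

```text
t 6.38 txyz cm [ 1.31  2.76 13.35] then az rad -0.001 cur yaw -108.5 tilt [-0.001  0.001 -1.   ]
[-1.59301590e+01  1.85212316e+01  2.55650692e+00 -3.56819030e-02
 -7.40652901e+01  8.75366968e+01]
```

View pics/w3.png

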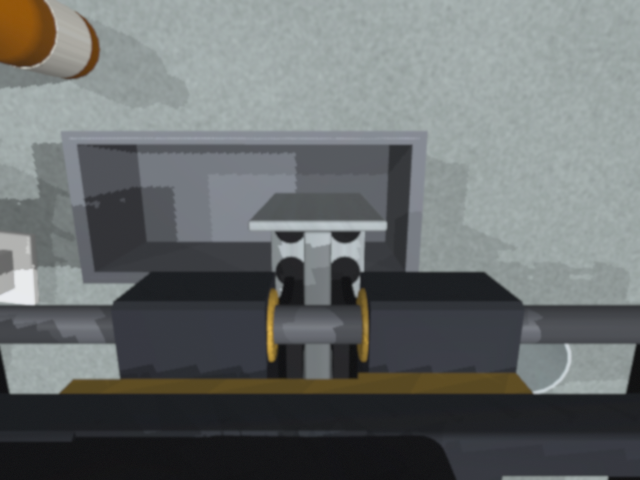

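```bash
python3 - <<'E'
from h import *
P=cloud('w3')
for u,v in((67,137),(423,137),(245,137),(72,180),(80,240),(86,277),(420,180),(415,240)): print((u,v),P[v,u].round(4))
Q=P[120:270].reshape(-1,3); Q=Q[(Q[:,2]>.108)&(Q[:,2]<.118)&(Q[:,1]<.0)]
t=np.radians(71.6);y=np.array([np.cos(t),np.sin(t)]);x=np.array([y[1],-y[0]])
u=(Q[:,:2]-[.549,-.264])@x; v=(Q[:,:2]-[.549,-.264])@y
print('far edge u max',np.percentile(u,[50,99]),'v',np.percentile(v,[.5,99.5]))
E
```

```text
(67, 137) [ 0.6455 -0.1537  0.1135]
(423, 137) [ 0.5586 -0.4136  0.1129]
(245, 137) [ 0.602  -0.2836  0.1133]
(72, 180) [ 0.6145 -0.1428  0.1143]
(80, 240) [ 0.5686 -0.1263  0.1135]
(86, 277) [ 0.5381 -0.1164  0.1131]
(420, 180) [ 0.5275 -0.4028  0.1134]
(415, 240) [ 0.482  -0.3862  0.1143]
far edge u max [0.05271413 0.0618163 ] v [-0.14180736  0.13983396]
```

Emit:
{"op": "drive_tool", "data": {"rows": [{"tx":0.6,"ty":1.3,"tz":0,"ax":0,"ay":0,"az":0,"claw":0},{"tx":0.7,"ty":1.4,"tz":0,"ax":0,"ay":0,"az":0,"claw":0},{"tx":0,"ty":0,"tz":2,"ax":0,"ay":0,"az":0,"claw":0},{"tx":0,"ty":0,"tz":3,"ax":0,"ay":0,"az":0,"claw":0},{"tx":0,"ty":0,"tz":3,"ax":0,"ay":0,"az":0,"claw":0},{"tx":0,"ty":0,"tz":3,"ax":0,"ay":0,"az":0,"claw":0},{"tx":0,"ty":0,"tz":3,"ax":0,"ay":0,"az":0,"claw":0},{"tx":0,"ty":0,"tz":3,"ax":0,"ay":0,"az":0,"claw":0},{"tx":0,"ty":0,"tz":1.6,"ax":0,"ay":0,"az":0,"claw":0},{"tx":0,"ty":0,"tz":0,"ax":0,"ay":0,"az":0,"claw":0}]}}

```text
time_s: 7.27
tcp_pos: [0.5195, -0.3424, 0.0832]
ee_rot: [[0.949, -0.316, -0.009], [-0.316, -0.949, 0.004], [-0.01, -0.001, -1.0]]
wrist_force: [-1.3, -0.1, -6.0]
gripper_width: 0.109
gripper_force: 30.0
```

Emit:
{"op": "drive_tool", "data": {"rows": [{"tx":0,"ty":0,"tz":0.3,"ax":0,"ay":0,"az":0,"claw":0},{"tx":0,"ty":0,"tz":0.3,"ax":0,"ay":0,"az":0,"claw":0},{"tx":0,"ty":0,"tz":0,"ax":0,"ay":0,"az":0,"claw":0},{"tx":0,"ty":0,"tz":0,"ax":0,"ay":0,"az":0,"claw":0}]}}

```text
time_s: 7.6
tcp_pos: [0.5231, -0.3448, 0.0834]
ee_rot: [[0.949, -0.316, 0.003], [-0.316, -0.949, -0.001], [0.003, 0.0, -1.0]]
wrist_force: [0.3, -0.6, -6.8]
gripper_width: 0.115
gripper_force: 30.0
```

Emit:
{"op": "drive_tool", "data": {"rows": [{"tx":0,"ty":0,"tz":0.3,"ax":0,"ay":0,"az":0,"claw":0},{"tx":0,"ty":0,"tz":0.2,"ax":0,"ay":0,"az":0,"claw":0},{"tx":0,"ty":0,"tz":0.1,"ax":0,"ay":0,"az":0,"claw":0},{"tx":0,"ty":0,"tz":0,"ax":0,"ay":0,"az":0,"claw":0},{"tx":0,"ty":0,"tz":0,"ax":0,"ay":0,"az":0,"claw":0}]}}

```text
time_s: 8.02
tcp_pos: [0.5225, -0.3448, 0.0773]
ee_rot: [[0.949, -0.316, 0.001], [-0.316, -0.949, -0.001], [0.001, 0.001, -1.0]]
wrist_force: [-3.4, 2.8, 5.0]
gripper_width: 0.112
gripper_force: 30.0
```

Emit:
{"op": "drive_tool", "data": {"rows": [{"tx":0,"ty":0,"tz":0,"ax":0,"ay":0,"az":0,"claw":2.4},{"tx":0,"ty":0,"tz":0,"ax":0,"ay":0,"az":0,"claw":2.4},{"tx":0,"ty":0,"tz":0,"ax":0,"ay":0,"az":0,"claw":2.4},{"tx":0,"ty":0,"tz":0,"ax":0,"ay":0,"az":0,"claw":2.4},{"tx":0,"ty":0,"tz":-1,"ax":0,"ay":0,"az":0,"claw":2.4},{"tx":0,"ty":0,"tz":-2,"ax":0,"ay":0,"az":0,"claw":2.4},{"tx":0,"ty":0,"tz":-4,"ax":0,"ay":0,"az":0,"claw":2.4},{"tx":0,"ty":0,"tz":-4,"ax":0,"ay":0,"az":0,"claw":2.4},{"tx":0,"ty":0,"tz":-4,"ax":0,"ay":0,"az":0,"claw":2.4},{"tx":0,"ty":0,"tz":-4,"ax":0,"ay":0,"az":0,"claw":2.4}]}}

```text
time_s: 8.85
tcp_pos: [0.522, -0.3446, 0.2687]
ee_rot: [[0.949, -0.316, 0.001], [-0.316, -0.949, -0.001], [0.001, 0.0, -1.0]]
wrist_force: [1.9, -0.2, -0.7]
gripper_width: 0.276
gripper_force: 0.0
```

```bash
python3 - <<'E'
from h import *
go(.582,.242,.30,57.2)
print(sense()['tcp_pos'])
cap('scene','scene2'); cap('wrist','w4')
P=cloud('w4'); z=P[150:270,200:420].reshape(-1,3); z=z[(z[:,2]>.08)&(z[:,2]<.11)]; print(np.median(z,0))
E
```

```text
t 8.85 txyz cm [-12.85 -57.55  -3.17] then az rad 0.251 cur yaw -108.4 tilt [ 0.001 -0.001 -1.   ]
[ 0.52196113 -0.34464847  0.26869764]
[ 0.52628341 -0.34915075  0.0975671 ]
```

Emit:
{"op": "drive_tool", "data": {"rows": [{"tx":-0.8,"ty":-3.6,"tz":-0.6,"ax":0,"ay":0,"az":0,"claw":2.4},{"tx":-0.8,"ty":-3.6,"tz":-0.6,"ax":0,"ay":0,"az":0,"claw":2.4},{"tx":-0.8,"ty":-3.6,"tz":-0.6,"ax":0,"ay":0,"az":0,"claw":2.4},{"tx":-0.8,"ty":-3.6,"tz":-0.6,"ax":0,"ay":0,"az":0,"claw":2.4},{"tx":-0.8,"ty":-3.6,"tz":-0.6,"ax":0,"ay":0,"az":0,"claw":2.4},{"tx":-0.8,"ty":-3.6,"tz":-0.2,"ax":0,"ay":0,"az":0,"claw":2.4},{"tx":-0.8,"ty":-3.6,"tz":0,"ax":0,"ay":0,"az":0,"claw":2.4},{"tx":-0.8,"ty":-3.6,"tz":0,"ax":0,"ay":0,"az":0,"claw":2.4},{"tx":-0.8,"ty":-3.6,"tz":0,"ax":0,"ay":0,"az":0,"claw":2.4},{"tx":-0.8,"ty":-3.6,"tz":0,"ax":0,"ay":0,"az":0,"claw":2.4}]}}

```text
time_s: 9.78
tcp_pos: [0.5601, 0.024, 0.2986]
ee_rot: [[0.949, -0.316, 0.001], [-0.316, -0.949, 0.0], [0.001, -0.001, -1.0]]
wrist_force: [0.6, -0.9, -0.1]
gripper_width: 0.28
gripper_force: 0.0
```

Emit:
{"op": "drive_tool", "data": {"rows": [{"tx":-0.8,"ty":-3.6,"tz":0,"ax":0,"ay":0,"az":0,"claw":2.4},{"tx":-0.8,"ty":-3.6,"tz":0,"ax":0,"ay":0,"az":0,"claw":2.4},{"tx":-0.8,"ty":-3.6,"tz":0,"ax":0,"ay":0,"az":0,"claw":2.4},{"tx":-0.8,"ty":-3.6,"tz":0,"ax":0,"ay":0,"az":0,"claw":2.4},{"tx":-0.8,"ty":-3.6,"tz":0,"ax":0,"ay":0,"az":0,"claw":2.4},{"tx":-0.8,"ty":-3.6,"tz":0,"ax":0,"ay":0,"az":0,"claw":2.4},{"tx":0,"ty":0,"tz":0,"ax":0,"ay":0,"az":0.12,"claw":2.4},{"tx":0,"ty":0,"tz":0,"ax":0,"ay":0,"az":0.12,"claw":2.4},{"tx":0,"ty":0,"tz":0,"ax":0,"ay":0,"az":0.011,"claw":2.4},{"tx":0,"ty":0,"tz":0,"ax":0,"ay":0,"az":0,"claw":2.4}]}}

```text
time_s: 10.62
tcp_pos: [0.583, 0.2424, 0.298]
ee_rot: [[0.842, -0.54, 0.0], [-0.54, -0.842, 0.0], [0.0, -0.0, -1.0]]
wrist_force: [-0.3, -0.2, -0.6]
gripper_width: 0.279
gripper_force: 0.0
```

```bash
python3 - <<'E'
from h import *
cap('wrist','w5'); fit('w5',(.582,.242)); go(.582,.242,.26,57.2)
E
```

```text
w5 2564 z 0.2289 xy [582.7 241.5] yaw 56.7 cost 0.0
t 10.67 txyz cm [-0.08  0.06  3.81] then az rad 0.002 cur yaw -122.7 tilt [ 0.001  0.    -1.   ]
```

Emit:
{"op": "drive_tool", "data": {"rows": [{"tx":0,"ty":0.05,"tz":3,"ax":0,"ay":0,"az":0,"claw":2.4},{"tx":0,"ty":0,"tz":3,"ax":0,"ay":0,"az":0,"claw":2.4},{"tx":0,"ty":0,"tz":2.0,"ax":0,"ay":0,"az":0,"claw":2.4},{"tx":0,"ty":0,"tz":1.2,"ax":0,"ay":0,"az":0,"claw":2.4},{"tx":0,"ty":0,"tz":0,"ax":0,"ay":0,"az":0,"claw":2.4},{"tx":0,"ty":0,"tz":0,"ax":0,"ay":0,"az":0,"claw":0},{"tx":0,"ty":0,"tz":0,"ax":0,"ay":0,"az":0,"claw":0},{"tx":0,"ty":0,"tz":0,"ax":0,"ay":0,"az":0,"claw":0},{"tx":0,"ty":0,"tz":0,"ax":0,"ay":0,"az":0,"claw":0},{"tx":0,"ty":0,"tz":0,"ax":0,"ay":0,"az":0,"claw":0}]}}

```text
time_s: 11.5
tcp_pos: [0.5833, 0.2418, 0.2076]
ee_rot: [[0.841, -0.542, 0.002], [-0.542, -0.841, 0.001], [0.002, -0.002, -1.0]]
wrist_force: [-1.5, -0.7, 4.0]
gripper_width: 0.105
gripper_force: 30.0
```

Emit:
{"op": "drive_tool", "data": {"rows": [{"tx":0,"ty":0,"tz":-0.8,"ax":0,"ay":0,"az":0,"claw":0},{"tx":0,"ty":0,"tz":-0.8,"ax":0,"ay":0,"az":0,"claw":0},{"tx":0,"ty":0,"tz":-0.8,"ax":0,"ay":0,"az":0,"claw":0},{"tx":0,"ty":0,"tz":0,"ax":0,"ay":0,"az":0,"claw":0},{"tx":0,"ty":0,"tz":0,"ax":0,"ay":0,"az":0,"claw":0}]}}

```text
time_s: 11.92
tcp_pos: [0.5827, 0.2422, 0.2299]
ee_rot: [[0.84, -0.542, 0.0], [-0.542, -0.84, 0.001], [-0.0, -0.001, -1.0]]
wrist_force: [0.2, -0.1, -6.7]
gripper_width: 0.114
gripper_force: 30.0
```

Emit:
{"op": "drive_tool", "data": {"rows": [{"tx":-0.3,"ty":0.8,"tz":0,"ax":0,"ay":0,"az":0,"claw":0},{"tx":-0.5,"ty":1.5,"tz":0,"ax":0,"ay":0,"az":0,"claw":0},{"tx":-0.6,"ty":1.8,"tz":0,"ax":0,"ay":0,"az":0,"claw":0},{"tx":-0.6,"ty":1.8,"tz":0,"ax":0,"ay":0,"az":0,"claw":0},{"tx":-0.5,"ty":1.5,"tz":0,"ax":0,"ay":0,"az":0,"claw":0},{"tx":-0.3,"ty":1.0,"tz":0,"ax":0,"ay":0,"az":0,"claw":0},{"tx":0,"ty":0,"tz":0,"ax":0,"ay":0,"az":0,"claw":0},{"tx":0,"ty":0,"tz":-1,"ax":0,"ay":0,"az":0,"claw":0},{"tx":0,"ty":0,"tz":-1.5,"ax":0,"ay":0,"az":0,"claw":0},{"tx":0,"ty":0,"tz":-2,"ax":0,"ay":0,"az":0,"claw":0}]}}

```text
time_s: 12.75
tcp_pos: [0.5136, 0.1867, 0.2745]
ee_rot: [[0.84, -0.542, -0.002], [-0.542, -0.84, -0.001], [-0.001, 0.002, -1.0]]
wrist_force: [-0.3, 0.0, -5.5]
gripper_width: 0.112
gripper_force: 30.0
```

Emit:
{"op": "drive_tool", "data": {"rows": [{"tx":0,"ty":0,"tz":0,"ax":0,"ay":0,"az":-0.06,"claw":0},{"tx":0,"ty":0,"tz":0,"ax":0,"ay":0,"az":-0.07,"claw":0},{"tx":0,"ty":0,"tz":0,"ax":0,"ay":0,"az":-0.07,"claw":0},{"tx":0,"ty":0,"tz":0,"ax":0,"ay":0,"az":-0.051,"claw":0},{"tx":0,"ty":0,"tz":0,"ax":0,"ay":0,"az":0,"claw":0}]}}

```text
time_s: 13.17
tcp_pos: [0.5145, 0.1872, 0.2754]
ee_rot: [[0.949, -0.315, 0.001], [-0.315, -0.949, 0.001], [0.001, -0.001, -1.0]]
wrist_force: [0.2, -0.7, -7.3]
gripper_width: 0.114
gripper_force: 30.0
```

```bash
python3 - <<'E'
from h import *
go(.549,-.265,.274,71.6)
E
```

```text
t 13.17 txyz cm [17.53 41.82  0.11] then az rad 0.0 cur yaw -108.4 tilt [ 0.001  0.001 -1.   ]
```

Emit:
{"op": "drive_tool", "data": {"rows": [{"tx":0.4,"ty":1.0,"tz":0,"ax":0,"ay":0,"az":0,"claw":0},{"tx":0.8,"ty":1.8,"tz":0,"ax":0,"ay":0,"az":0,"claw":0},{"tx":1.05,"ty":2.5,"tz":0,"ax":0,"ay":0,"az":0,"claw":0},{"tx":1.05,"ty":2.5,"tz":0,"ax":0,"ay":0,"az":0,"claw":0},{"tx":1.05,"ty":2.5,"tz":0,"ax":0,"ay":0,"az":0,"claw":0},{"tx":1.05,"ty":2.5,"tz":0,"ax":0,"ay":0,"az":0,"claw":0},{"tx":1.05,"ty":2.5,"tz":0,"ax":0,"ay":0,"az":0,"claw":0},{"tx":1.05,"ty":2.5,"tz":0,"ax":0,"ay":0,"az":0,"claw":0},{"tx":1.05,"ty":2.5,"tz":0,"ax":0,"ay":0,"az":0,"claw":0},{"tx":1.05,"ty":2.5,"tz":0,"ax":0,"ay":0,"az":0,"claw":0}]}}

```text
time_s: 14.0
tcp_pos: [0.5328, -0.062, 0.2752]
ee_rot: [[0.948, -0.318, 0.001], [-0.318, -0.948, -0.0], [0.001, -0.0, -1.0]]
wrist_force: [0.8, 0.0, -5.6]
gripper_width: 0.113
gripper_force: 30.0
```

Emit:
{"op": "drive_tool", "data": {"rows": [{"tx":1.05,"ty":2.5,"tz":0,"ax":0,"ay":0,"az":0,"claw":0},{"tx":1.05,"ty":2.5,"tz":0,"ax":0,"ay":0,"az":0,"claw":0},{"tx":1.05,"ty":2.5,"tz":0,"ax":0,"ay":0,"az":0,"claw":0},{"tx":1.05,"ty":2.5,"tz":0,"ax":0,"ay":0,"az":0,"claw":0},{"tx":1.05,"ty":2.5,"tz":0,"ax":0,"ay":0,"az":0,"claw":0},{"tx":1.05,"ty":2.5,"tz":0,"ax":0,"ay":0,"az":0,"claw":0},{"tx":0.8,"ty":2.0,"tz":0,"ax":0,"ay":0,"az":0,"claw":0},{"tx":0.5,"ty":1.3,"tz":0,"ax":0,"ay":0,"az":0,"claw":0},{"tx":0.3,"ty":0.7,"tz":0,"ax":0,"ay":0,"az":0,"claw":0},{"tx":0,"ty":0,"tz":0,"ax":0,"ay":0,"az":0,"claw":0}]}}

```text
time_s: 14.83
tcp_pos: [0.5474, -0.2667, 0.2744]
ee_rot: [[0.948, -0.319, -0.0], [-0.319, -0.948, -0.0], [-0.0, 0.0, -1.0]]
wrist_force: [0.4, 0.1, -6.2]
gripper_width: 0.114
gripper_force: 30.0
```

Emit:
{"op": "drive_tool", "data": {"rows": [{"tx":0,"ty":0,"tz":0,"ax":0,"ay":0,"az":0,"claw":0},{"tx":0,"ty":0,"tz":0,"ax":0,"ay":0,"az":0,"claw":0}]}}

```text
time_s: 15.0
tcp_pos: [0.5475, -0.2644, 0.2748]
ee_rot: [[0.949, -0.315, -0.0], [-0.315, -0.949, 0.001], [-0.0, -0.0, -1.0]]
wrist_force: [0.4, -0.1, -7.7]
gripper_width: 0.111
gripper_force: 30.0
```

```bash
python3 - <<'E'
from h import *
go(.549,-.265,.084,71.6)
E
```

```text
t 15.0 txyz cm [ 0.17  0.02 19.08] then az rad 0.0 cur yaw -108.4 tilt [-0.     0.001 -1.   ]
```

Emit:
{"op": "drive_tool", "data": {"rows": [{"tx":0.15,"ty":0,"tz":2,"ax":0,"ay":0,"az":0,"claw":0},{"tx":0,"ty":0,"tz":3,"ax":0,"ay":0,"az":0,"claw":0},{"tx":0,"ty":0,"tz":3,"ax":0,"ay":0,"az":0,"claw":0},{"tx":0,"ty":0,"tz":3,"ax":0,"ay":0,"az":0,"claw":0},{"tx":0,"ty":0,"tz":3,"ax":0,"ay":0,"az":0,"claw":0},{"tx":0,"ty":0,"tz":3,"ax":0,"ay":0,"az":0,"claw":0},{"tx":0,"ty":0,"tz":1.4,"ax":0,"ay":0,"az":0,"claw":0},{"tx":0,"ty":0,"tz":0.5,"ax":0,"ay":0,"az":0,"claw":0},{"tx":0,"ty":0,"tz":0.3,"ax":0,"ay":0,"az":0,"claw":0},{"tx":0,"ty":0,"tz":0,"ax":0,"ay":0,"az":0,"claw":0}]}}

```text
time_s: 15.83
tcp_pos: [0.55, -0.2655, 0.0836]
ee_rot: [[0.949, -0.315, 0.002], [-0.315, -0.949, -0.001], [0.002, 0.0, -1.0]]
wrist_force: [-0.3, -0.1, -5.1]
gripper_width: 0.113
gripper_force: 30.0
```

Emit:
{"op": "drive_tool", "data": {"rows": [{"tx":0,"ty":0,"tz":0.3,"ax":0,"ay":0,"az":0,"claw":0},{"tx":0,"ty":0,"tz":0.2,"ax":0,"ay":0,"az":0,"claw":0},{"tx":0,"ty":0,"tz":0.1,"ax":0,"ay":0,"az":0,"claw":0},{"tx":0,"ty":0,"tz":0,"ax":0,"ay":0,"az":0,"claw":0},{"tx":0,"ty":0,"tz":0,"ax":0,"ay":0,"az":0,"claw":0}]}}

```text
time_s: 16.25
tcp_pos: [0.5497, -0.2661, 0.078]
ee_rot: [[0.949, -0.316, 0.002], [-0.316, -0.949, -0.001], [0.002, -0.0, -1.0]]
wrist_force: [-0.5, 1.4, -2.4]
gripper_width: 0.114
gripper_force: 30.0
```

Emit:
{"op": "drive_tool", "data": {"rows": [{"tx":0,"ty":0,"tz":0.1,"ax":0,"ay":0,"az":0,"claw":0},{"tx":0,"ty":0,"tz":0,"ax":0,"ay":0,"az":0,"claw":2.4},{"tx":0,"ty":0,"tz":0,"ax":0,"ay":0,"az":0,"claw":2.4},{"tx":0,"ty":0,"tz":0,"ax":0,"ay":0,"az":0,"claw":2.4},{"tx":0,"ty":0,"tz":-1,"ax":0,"ay":0,"az":0,"claw":2.4},{"tx":0,"ty":0,"tz":-3,"ax":0,"ay":0,"az":0,"claw":2.4},{"tx":0,"ty":0,"tz":-4,"ax":0,"ay":0,"az":0,"claw":2.4},{"tx":0,"ty":0,"tz":-4,"ax":0,"ay":0,"az":0,"claw":2.4},{"tx":0,"ty":0,"tz":-4,"ax":0,"ay":0,"az":0,"claw":2.4},{"tx":0,"ty":0,"tz":-4,"ax":0,"ay":0,"az":0,"claw":2.4}]}}

```text
time_s: 17.08
tcp_pos: [0.5483, -0.266, 0.2789]
ee_rot: [[0.949, -0.316, 0.001], [-0.316, -0.949, -0.001], [0.001, 0.0, -1.0]]
wrist_force: [1.4, -1.2, -0.1]
gripper_width: 0.277
gripper_force: 0.0
```

```bash
python3 - <<'E'
from h import *
cap('wrist','w6');go(.703,.0975,.30,58)
E
```

```text
t 17.13 txyz cm [  2.83 -39.46  -1.15] then az rad 0.238 cur yaw -108.4 tilt [ 0.017 -0.009 -1.   ]
```

View pics/w6.png

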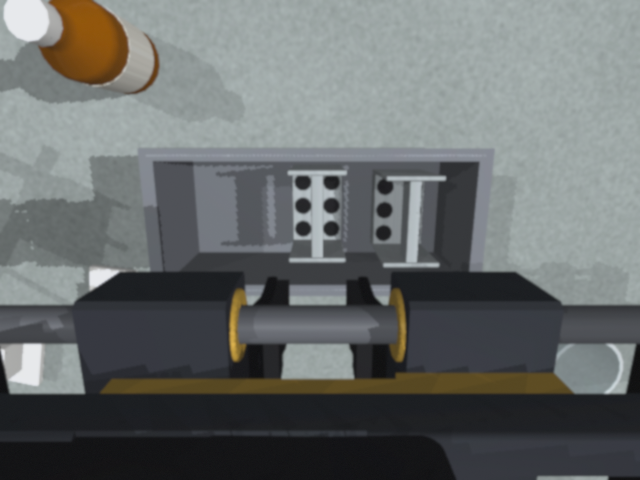

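Emit:
{"op": "drive_tool", "data": {"rows": [{"tx":0.3,"ty":-3.6,"tz":-1,"ax":0,"ay":0,"az":0,"claw":2.4},{"tx":0.3,"ty":-3.6,"tz":-0.5,"ax":0,"ay":0,"az":0,"claw":2.4},{"tx":0.3,"ty":-3.6,"tz":0,"ax":0,"ay":0,"az":0,"claw":2.4},{"tx":0.3,"ty":-3.6,"tz":0,"ax":0,"ay":0,"az":0,"claw":2.4},{"tx":0.3,"ty":-3.6,"tz":0,"ax":0,"ay":0,"az":0,"claw":2.4},{"tx":0.3,"ty":-3.6,"tz":0,"ax":0,"ay":0,"az":0,"claw":2.4},{"tx":0.3,"ty":-3.6,"tz":0,"ax":0,"ay":0,"az":0,"claw":2.4},{"tx":0.3,"ty":-3.6,"tz":0,"ax":0,"ay":0,"az":0,"claw":2.4},{"tx":0.2,"ty":-3.6,"tz":0,"ax":0,"ay":0,"az":0,"claw":2.4},{"tx":0.2,"ty":-3.6,"tz":0,"ax":0,"ay":0,"az":0,"claw":2.4}]}}

```text
time_s: 17.97
tcp_pos: [0.6896, 0.0683, 0.2915]
ee_rot: [[0.949, -0.316, 0.001], [-0.316, -0.949, -0.0], [0.001, -0.0, -1.0]]
wrist_force: [0.7, -0.5, 0.1]
gripper_width: 0.276
gripper_force: 0.0
```

Emit:
{"op": "drive_tool", "data": {"rows": [{"tx":0,"ty":-3.4,"tz":0,"ax":0,"ay":0,"az":0,"claw":2.4},{"tx":0,"ty":0,"tz":0,"ax":0,"ay":0,"az":0.12,"claw":2.4},{"tx":0,"ty":0,"tz":0,"ax":0,"ay":0,"az":0.12,"claw":2.4},{"tx":0,"ty":0,"tz":0,"ax":0,"ay":0,"az":0,"claw":2.4},{"tx":0,"ty":0,"tz":0,"ax":0,"ay":0,"az":0,"claw":2.4}]}}

```text
time_s: 18.38
tcp_pos: [0.7, 0.099, 0.2911]
ee_rot: [[0.848, -0.53, 0.0], [-0.53, -0.848, -0.0], [0.0, -0.0, -1.0]]
wrist_force: [0.8, -1.0, 0.0]
gripper_width: 0.274
gripper_force: 0.0
```

```bash
python3 - <<'E'
from h import *
cap('wrist','w7');q=fit('w7',(.703,.0975));go(q[0]/1000,q[1]/1000,.205,np.degrees(q[2]))
E
```

```text
w7 2740 z 0.229 xy [702.9  95.4] yaw 57.8 cost 0.0
t 18.43 txyz cm [0.42 0.13 8.62] then az rad 0.003 cur yaw -122.0 tilt [ 0.  0. -1.]
```

View pics/w7.png

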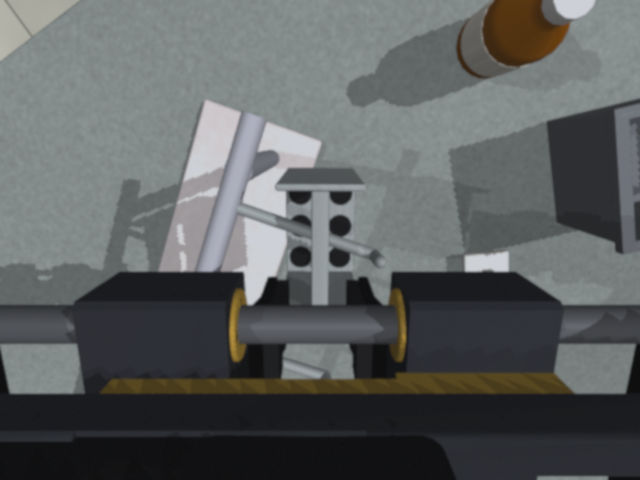

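```bash
python3 - <<'E'
from h import *
z=np.load('w7.npz');P=cloud('w7');T=(P-z['p'])@z['R']
Q=T[160:200,275:365][(P[160:200,275:365,2]>.222)]
print('far plate top tool-x pct',np.percentile(Q[:,0],[1,50,99]),'y',np.percentile(Q[:,1],[1,99]))
m=P[150:200,240:400,2]>.222;print(np.where(m.any(1))[0][:3]+150)
for u,v in((250,210),(270,218),(355,250),(378,259)): print(P[v,u].round(4),T[v,u].round(4))
E
```

```text
far plate top tool-x pct [0.03532811 0.04203311 0.04448306] y [-0.02226353  0.0252339 ]
[181 182 183]
[0.7431 0.1223 0.1996] [ 0.0242 -0.0427  0.0915]
[0.7322 0.1143 0.2001] [ 0.0191 -0.0301  0.091 ]
[0.6857 0.0793 0.2009] [-0.0017  0.0243  0.0902]
[0.6765 0.0695 0.2126] [-0.0043  0.0375  0.0785]
```

Far plate's outer edge is 44.5 mm ahead of the TCP, so the carrier's centre is 4.4 mm ahead, which agrees with the fit.

Emit:
{"op": "drive_tool", "data": {"rows": [{"tx":0.43,"ty":0.15,"tz":1,"ax":0,"ay":0,"az":0,"claw":2.4},{"tx":0,"ty":0,"tz":3,"ax":0,"ay":0,"az":0,"claw":2.4},{"tx":0,"ty":0,"tz":3.0,"ax":0,"ay":0,"az":0,"claw":2.4},{"tx":0,"ty":0,"tz":1.7,"ax":0,"ay":0,"az":0,"claw":2.4},{"tx":0,"ty":0,"tz":0,"ax":0,"ay":0,"az":0,"claw":2.4},{"tx":0,"ty":0,"tz":0,"ax":0,"ay":0,"az":0,"claw":0},{"tx":0,"ty":0,"tz":0,"ax":0,"ay":0,"az":0,"claw":0},{"tx":0,"ty":0,"tz":0,"ax":0,"ay":0,"az":0,"claw":0},{"tx":0,"ty":0,"tz":0,"ax":0,"ay":0,"az":0,"claw":0},{"tx":0,"ty":0,"tz":0,"ax":0,"ay":0,"az":0,"claw":0}]}}

```text
time_s: 19.27
tcp_pos: [0.703, 0.0952, 0.2038]
ee_rot: [[0.846, -0.533, 0.0], [-0.533, -0.846, -0.0], [0.0, -0.0, -1.0]]
wrist_force: [0.8, -0.7, -0.9]
gripper_width: 0.115
gripper_force: 30.0
```

Emit:
{"op": "drive_tool", "data": {"rows": [{"tx":0,"ty":0,"tz":-0.8,"ax":0,"ay":0,"az":0,"claw":0},{"tx":0,"ty":0,"tz":-0.8,"ax":0,"ay":0,"az":0,"claw":0},{"tx":0,"ty":0,"tz":-0.8,"ax":0,"ay":0,"az":0,"claw":0},{"tx":0,"ty":0,"tz":0,"ax":0,"ay":0,"az":0,"claw":0},{"tx":0,"ty":0,"tz":0,"ax":0,"ay":0,"az":0,"claw":0}]}}

```text
time_s: 19.68
tcp_pos: [0.7031, 0.0957, 0.2285]
ee_rot: [[0.846, -0.533, 0.001], [-0.533, -0.846, 0.001], [0.001, -0.001, -1.0]]
wrist_force: [0.8, -0.5, -5.5]
gripper_width: 0.11
gripper_force: 30.0
```

Emit:
{"op": "drive_tool", "data": {"rows": [{"tx":-0.3,"ty":0.8,"tz":0,"ax":0,"ay":0,"az":0,"claw":0},{"tx":-0.5,"ty":1.5,"tz":0,"ax":0,"ay":0,"az":0,"claw":0},{"tx":-0.6,"ty":1.8,"tz":0,"ax":0,"ay":0,"az":0,"claw":0},{"tx":-0.6,"ty":1.8,"tz":0,"ax":0,"ay":0,"az":0,"claw":0},{"tx":-0.5,"ty":1.5,"tz":0,"ax":0,"ay":0,"az":0,"claw":0},{"tx":-0.3,"ty":1.0,"tz":0,"ax":0,"ay":0,"az":0,"claw":0},{"tx":0,"ty":0,"tz":0,"ax":0,"ay":0,"az":0,"claw":0},{"tx":0,"ty":0,"tz":-1,"ax":0,"ay":0,"az":0,"claw":0},{"tx":0,"ty":0,"tz":-1.5,"ax":0,"ay":0,"az":0,"claw":0},{"tx":0,"ty":0,"tz":-2,"ax":0,"ay":0,"az":0,"claw":0}]}}

```text
time_s: 20.52
tcp_pos: [0.6343, 0.0397, 0.2721]
ee_rot: [[0.846, -0.532, -0.003], [-0.532, -0.846, -0.0], [-0.002, 0.002, -1.0]]
wrist_force: [-0.0, -0.2, -4.9]
gripper_width: 0.114
gripper_force: 30.0
```

Emit:
{"op": "drive_tool", "data": {"rows": [{"tx":0,"ty":0,"tz":0,"ax":0,"ay":0,"az":-0.06,"claw":0},{"tx":0,"ty":0,"tz":0,"ax":0,"ay":0,"az":-0.07,"claw":0},{"tx":0,"ty":0,"tz":0,"ax":0,"ay":0,"az":-0.06,"claw":0},{"tx":0,"ty":0,"tz":0,"ax":0,"ay":0,"az":-0.05,"claw":0},{"tx":0,"ty":0,"tz":0,"ax":0,"ay":0,"az":0,"claw":0}]}}

```text
time_s: 20.93
tcp_pos: [0.6352, 0.04, 0.2732]
ee_rot: [[0.949, -0.315, 0.001], [-0.315, -0.949, 0.0], [0.001, -0.001, -1.0]]
wrist_force: [0.8, -0.1, -5.4]
gripper_width: 0.11
gripper_force: 30.0
```

```bash
python3 - <<'E'
from h import *
go(.5758,-.1843,.274,71.6)
E
```

```text
t 20.93 txyz cm [ 1.42 23.16 -0.09] then az rad 0.001 cur yaw -108.4 tilt [ 0.001  0.    -1.   ]
```

Emit:
{"op": "drive_tool", "data": {"rows": [{"tx":0.1,"ty":1.0,"tz":0,"ax":0,"ay":0,"az":0,"claw":0},{"tx":0.1,"ty":2.0,"tz":0,"ax":0,"ay":0,"az":0,"claw":0},{"tx":0.1,"ty":2.5,"tz":0,"ax":0,"ay":0,"az":0,"claw":0},{"tx":0.1,"ty":2.5,"tz":0,"ax":0,"ay":0,"az":0,"claw":0},{"tx":0.2,"ty":2.5,"tz":0,"ax":0,"ay":0,"az":0,"claw":0},{"tx":0.2,"ty":2.5,"tz":0,"ax":0,"ay":0,"az":0,"claw":0},{"tx":0.2,"ty":2.5,"tz":0,"ax":0,"ay":0,"az":0,"claw":0},{"tx":0.2,"ty":2.5,"tz":0,"ax":0,"ay":0,"az":0,"claw":0},{"tx":0.1,"ty":2.4,"tz":0,"ax":0,"ay":0,"az":0,"claw":0},{"tx":0.1,"ty":1.7,"tz":0,"ax":0,"ay":0,"az":0,"claw":0}]}}

```text
time_s: 21.77
tcp_pos: [0.5772, -0.177, 0.2732]
ee_rot: [[0.948, -0.319, 0.0], [-0.319, -0.948, -0.001], [0.0, 0.001, -1.0]]
wrist_force: [0.5, -0.0, -5.4]
gripper_width: 0.117
gripper_force: 30.0
```

Emit:
{"op": "drive_tool", "data": {"rows": [{"tx":0,"ty":0.8,"tz":0,"ax":0,"ay":0,"az":0,"claw":0},{"tx":0,"ty":0.2,"tz":0,"ax":0,"ay":0,"az":0,"claw":0},{"tx":0,"ty":0,"tz":0,"ax":0,"ay":0,"az":0,"claw":0},{"tx":0,"ty":0,"tz":0,"ax":0,"ay":0,"az":0,"claw":0}]}}

```text
time_s: 22.1
tcp_pos: [0.575, -0.1837, 0.2728]
ee_rot: [[0.949, -0.316, 0.0], [-0.316, -0.949, 0.0], [0.0, -0.0, -1.0]]
wrist_force: [-1.2, 0.4, -6.0]
gripper_width: 0.11
gripper_force: 30.0
```

```bash
python3 - <<'E'
from h import *
go(.5758,-.1843,.0728,71.6)
E
```

```text
t 22.1 txyz cm [ 0.09  0.04 20.  ] then az rad -0.0 cur yaw -108.4 tilt [ 0.  0. -1.]
```

Emit:
{"op": "drive_tool", "data": {"rows": [{"tx":0.1,"ty":0,"tz":2,"ax":0,"ay":0,"az":0,"claw":0},{"tx":0,"ty":0,"tz":3,"ax":0,"ay":0,"az":0,"claw":0},{"tx":0,"ty":0,"tz":3,"ax":0,"ay":0,"az":0,"claw":0},{"tx":0,"ty":0,"tz":3,"ax":0,"ay":0,"az":0,"claw":0},{"tx":0,"ty":0,"tz":3,"ax":0,"ay":0,"az":0,"claw":0},{"tx":0,"ty":0,"tz":3,"ax":0,"ay":0,"az":0,"claw":0},{"tx":0,"ty":0,"tz":1.4,"ax":0,"ay":0,"az":0,"claw":0},{"tx":0,"ty":0,"tz":0.5,"ax":0,"ay":0,"az":0,"claw":0},{"tx":0,"ty":0,"tz":0.4,"ax":0,"ay":0,"az":0,"claw":0},{"tx":0,"ty":0,"tz":0,"ax":0,"ay":0,"az":0,"claw":0}]}}

```text
time_s: 22.93
tcp_pos: [0.5766, -0.1841, 0.0801]
ee_rot: [[0.949, -0.315, 0.001], [-0.315, -0.949, -0.0], [0.001, 0.0, -1.0]]
wrist_force: [-0.4, -0.6, -5.3]
gripper_width: 0.112
gripper_force: 30.0
```

Emit:
{"op": "drive_tool", "data": {"rows": [{"tx":0,"ty":0,"tz":0.3,"ax":0,"ay":0,"az":0,"claw":0},{"tx":0,"ty":0,"tz":0.3,"ax":0,"ay":0,"az":0,"claw":0},{"tx":0,"ty":0,"tz":0.1,"ax":0,"ay":0,"az":0,"claw":0},{"tx":0,"ty":0,"tz":0,"ax":0,"ay":0,"az":0,"claw":0},{"tx":0,"ty":0,"tz":0,"ax":0,"ay":0,"az":0,"claw":0}]}}

```text
time_s: 23.35
tcp_pos: [0.5768, -0.1847, 0.0743]
ee_rot: [[0.949, -0.316, 0.003], [-0.316, -0.949, -0.0], [0.003, -0.001, -1.0]]
wrist_force: [1.3, 1.4, -0.1]
gripper_width: 0.113
gripper_force: 30.0
```

Weight is on the floor; releasing.

Emit:
{"op": "drive_tool", "data": {"rows": [{"tx":0,"ty":0,"tz":0,"ax":0,"ay":0,"az":0,"claw":2.4},{"tx":0,"ty":0,"tz":0,"ax":0,"ay":0,"az":0,"claw":2.4},{"tx":0,"ty":0,"tz":0,"ax":0,"ay":0,"az":0,"claw":2.4},{"tx":0,"ty":0,"tz":0,"ax":0,"ay":0,"az":0,"claw":2.4},{"tx":0,"ty":0,"tz":-1,"ax":0,"ay":0,"az":0,"claw":2.4},{"tx":0,"ty":0,"tz":-3,"ax":0,"ay":0,"az":0,"claw":2.4},{"tx":0,"ty":0,"tz":-4,"ax":0,"ay":0,"az":0,"claw":2.4},{"tx":-2,"ty":-1,"tz":-3,"ax":0,"ay":0,"az":0,"claw":2.4},{"tx":-3,"ty":-2,"tz":-2,"ax":0,"ay":0,"az":0,"claw":2.4},{"tx":-3,"ty":-2,"tz":0,"ax":0,"ay":0,"az":0,"claw":2.4}]}}

```text
time_s: 24.18
tcp_pos: [0.5181, -0.112, 0.2086]
ee_rot: [[0.948, -0.317, 0.011], [-0.317, -0.948, -0.001], [0.011, -0.003, -1.0]]
wrist_force: [1.1, 0.9, 0.4]
gripper_width: 0.277
gripper_force: 0.0
```

Emit:
{"op": "drive_tool", "data": {"rows": [{"tx":-1,"ty":-3.5,"tz":-2,"ax":0,"ay":0,"az":0,"claw":2.4},{"tx":-1,"ty":-3.5,"tz":-2,"ax":0,"ay":0,"az":0,"claw":2.4},{"tx":0,"ty":0,"tz":0,"ax":0,"ay":0,"az":0,"claw":2.4},{"tx":0,"ty":0,"tz":0,"ax":0,"ay":0,"az":0,"claw":2.4}]}}

```text
time_s: 24.52
tcp_pos: [0.5194, -0.0374, 0.2451]
ee_rot: [[0.95, -0.313, 0.004], [-0.313, -0.95, 0.001], [0.004, -0.002, -1.0]]
wrist_force: [0.0, -0.0, -0.5]
gripper_width: 0.274
gripper_force: 0.0
```

```bash
python3 - <<'E'
from h import *
cap('wrist','w8');cap('scene','scene3');cap('side','side3')
print(sense()['tcp_pos'],sense()['joints'].round(1))
for t in('scene3','side3','w8'):
  for c in((.522,-.345),(.549,-.266),(.576,-.185)):
    try: fit(t,c,.09,.104,.05)
    except Exception: print('none')
E
```

```text
[ 0.51813358 -0.03972126  0.24225547] [ 13.5  11.  -12.3  -0.  -66.8  58. ]
scene3 201 z 0.0952 xy [ 524.3 -342.7] yaw 71.4 cost 2.43
scene3 156 z 0.0945 xy [ 554.8 -265.7] yaw 72.3 cost 0.32
scene3 157 z 0.0944 xy [ 582.1 -184.6] yaw 71.6 cost 0.21
side3 4 z 0.094 xy [ 497.1 -343. ] yaw 18.4 cost 0.0
side3 27 z 0.0951 xy [ 511.7 -265.1] yaw -11.5 cost 0.0
side3 28 z 0.0947 xy [ 578.7 -180. ] yaw 74.5 cost 0.85
w8 0 z nan xy [ 514. -353.] yaw 38.0 cost nan
w8 3083 z 0.0974 xy [ 551.6 -266.1] yaw 71.7 cost 0.01
w8 2813 z 0.0976 xy [ 579.2 -185.1] yaw 71.6 cost 0.01h.py:22: RuntimeWarning: Mean of empty slice.
  return np.minimum(np.minimum(ds,dp),8).mean()+1e-3*np.abs(np.median(u))
  ret = ret.dtype.type(ret / rcount)
  return _methods._mean(a, axis=axis, dtype=dtype,
```

View pics/w8.png

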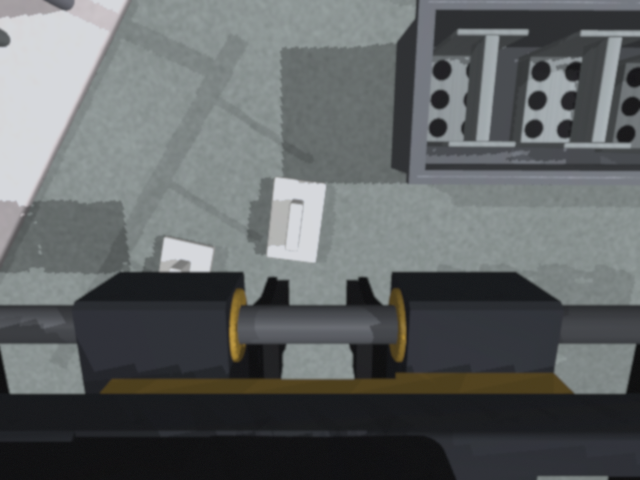

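```bash
cat >> h.py <<'E'
def lid(tag,c,r=.06):
    P=cloud(tag).reshape(-1,3); P=P[np.isfinite(P).all(1)]
    P=P[np.hypot(P[:,0]-c[0],P[:,1]-c[1])<r]
    for n,a,b in(('plate',.0155,.0225),('rib',.0465,.053)):
        Q=P[(P[:,2]>a)&(P[:,2]<b)]; q=(Q[:,:2]*1000).astype(np.float32)
        if len(q)<20: print(n,len(q)); continue
        # trim outliers by neighbour density
        from scipy.spatial import cKDTree
        k=cKDTree(q); q=q[np.array([len(x) for x in k.query_ball_point(q,4)])>6]
        print(tag,n,len(q),'z',np.median(Q[:,2]).round(4),cv2.minAreaRect(q))
E
python3 - <<'E'
from h import *
P=cloud('w8'); print(P[222,295],P[250,185])
lid('w8',P[222,295][:2],.05); lid('scene3',P[222,295][:2]);lid('scene3',(.499,.116));lid('side3',(.499,.116))
E
```

```text
[ 0.52275429 -0.01705332  0.05030865] [0.52500746 0.09958043 0.0186844 ]
w8 plate 3405 z 0.0189 ((518.8861694335938, -14.117416381835938), (50.074737548828125, 80.17533874511719), 64.39677429199219)
w8 rib 632 z 0.0498 ((518.8277587890625, -14.10507869720459), (12.015361785888672, 44.197078704833984), 64.2117919921875)
scene3 plate 1 z 0.0174 ((495.8465576171875, 0.07591819018125534), (0.0, 0.0), 0.0)
scene3 rib 0 z 0.0481 ((0.0, 0.0), (0.0, 0.0), 0.0)
scene3 plate 8 z 0.0177 ((513.5340576171875, 107.00865936279297), (31.781545639038086, 40.46323776245117), 71.0126724243164)
scene3 rib 0 z 0.0483 ((0.0, 0.0), (0.0, 0.0), 0.0)
side3 plate 20 z 0.0179 ((486.9899597167969, 128.48309326171875), (49.06655502319336, 40.075435638427734), 10.237077713012695)
side3 rib 12 z 0.049 ((495.8841247558594, 116.36680603027344), (5.867204189300537, 24.538671493530273), 58.42690658569336)
```

Lid A has been knocked aside, from about (0.55, 0.034) to (0.5189, −0.0141), x axis at 64.2°, measured to a fraction of a mm. I'll grasp it where it now lies.

```bash
python3 - <<'E'
from h import *
go(.5189,-.0141,.024,64.2)
E
```

```text
t 24.67 txyz cm [-0.71 -2.47 21.83] then az rad 0.128 cur yaw -108.5 tilt [-0.001 -0.    -1.   ]
```

Emit:
{"op": "drive_tool", "data": {"rows": [{"tx":-0.7,"ty":-2.4,"tz":2,"ax":0,"ay":0,"az":0,"claw":3.4},{"tx":0,"ty":0,"tz":3,"ax":0,"ay":0,"az":0.064,"claw":3.4},{"tx":0,"ty":0,"tz":3,"ax":0,"ay":0,"az":0.064,"claw":3.4},{"tx":0,"ty":0,"tz":3,"ax":0,"ay":0,"az":0,"claw":3.4},{"tx":0,"ty":0,"tz":2.5,"ax":0,"ay":0,"az":0,"claw":3.4},{"tx":0,"ty":0,"tz":0,"ax":0,"ay":0,"az":0,"claw":3.4},{"tx":0,"ty":0,"tz":0,"ax":0,"ay":0,"az":0,"claw":3.4},{"tx":0,"ty":0,"tz":0,"ax":0,"ay":0,"az":0,"claw":3.4}]}}

```text
time_s: 25.33
tcp_pos: [0.5207, -0.0148, 0.1088]
ee_rot: [[0.9, -0.435, 0.002], [-0.435, -0.9, -0.0], [0.002, -0.0, -1.0]]
wrist_force: [0.2, -0.6, 0.6]
gripper_width: 0.388
gripper_force: 0.0
```

```bash
python3 - <<'E'
from h import *
go(.5189,-.0141,.024,64.2);cap('wrist','w9');lid('w9',(.5189,-.0141))
E
```

```text
t 25.33 txyz cm [-0.21  0.02  8.48] then az rad -0.0 cur yaw -115.8 tilt [ 0.002 -0.    -1.   ]
w9 plate 7224 z 0.0188 ((519.8508911132812, -14.615100860595703), (50.14894485473633, 77.17161560058594), 64.25129699707031)
w9 rib 1534 z 0.0498 ((518.6951293945312, -14.334869384765625), (11.741609573364258, 43.9178466796875), 63.893131256103516)
```

Emit:
{"op": "drive_tool", "data": {"rows": [{"tx":-0.2,"ty":0,"tz":3,"ax":0,"ay":0,"az":0,"claw":3.4},{"tx":0,"ty":0,"tz":3,"ax":0,"ay":0,"az":0,"claw":3.4},{"tx":0,"ty":0,"tz":1.8,"ax":0,"ay":0,"az":0,"claw":3.4},{"tx":0,"ty":0,"tz":0.6,"ax":0,"ay":0,"az":0,"claw":3.4},{"tx":0,"ty":0,"tz":0,"ax":0,"ay":0,"az":0,"claw":0},{"tx":0,"ty":0,"tz":0,"ax":0,"ay":0,"az":0,"claw":0},{"tx":0,"ty":0,"tz":0,"ax":0,"ay":0,"az":0,"claw":0},{"tx":0,"ty":0,"tz":0,"ax":0,"ay":0,"az":0,"claw":0},{"tx":0,"ty":0,"tz":0,"ax":0,"ay":0,"az":0,"claw":0},{"tx":0,"ty":0,"tz":0,"ax":0,"ay":0,"az":0,"claw":0}]}}

```text
time_s: 26.22
tcp_pos: [0.5189, -0.013, 0.0252]
ee_rot: [[0.901, -0.434, 0.003], [-0.434, -0.901, 0.0], [0.002, -0.002, -1.0]]
wrist_force: [-1.9, 0.6, 6.1]
gripper_width: 0.138
gripper_force: 30.0
```

Emit:
{"op": "drive_tool", "data": {"rows": [{"tx":0,"ty":0,"tz":-2,"ax":0,"ay":0,"az":0,"claw":0},{"tx":0,"ty":0,"tz":-3,"ax":0,"ay":0,"az":0,"claw":0},{"tx":0,"ty":0,"tz":-3,"ax":0,"ay":0,"az":-0.064,"claw":0},{"tx":0,"ty":0,"tz":-3,"ax":0,"ay":0,"az":-0.064,"claw":0},{"tx":0,"ty":0,"tz":-3,"ax":0,"ay":0,"az":0,"claw":0},{"tx":0,"ty":0,"tz":0,"ax":0,"ay":0,"az":0,"claw":0},{"tx":0,"ty":0,"tz":0,"ax":0,"ay":0,"az":0,"claw":0}]}}

```text
time_s: 26.8
tcp_pos: [0.5187, -0.0129, 0.1657]
ee_rot: [[0.949, -0.317, 0.005], [-0.317, -0.949, 0.002], [0.004, -0.003, -1.0]]
wrist_force: [0.1, 0.1, -1.1]
gripper_width: 0.136
gripper_force: 30.0
```

```bash
python3 - <<'E'
from h import *
go(.5510,-.2661,.19,71.6)
E
```

```text
t 26.8 txyz cm [11.09 22.99 -2.45] then az rad -0.001 cur yaw -108.5 tilt [ 0.005  0.002 -1.   ]
```

Emit:
{"op": "drive_tool", "data": {"rows": [{"tx":0.5,"ty":1.0,"tz":-1.5,"ax":0,"ay":0,"az":0,"claw":0},{"tx":1.2,"ty":2.5,"tz":-1,"ax":0,"ay":0,"az":0,"claw":0},{"tx":1.3,"ty":2.7,"tz":0,"ax":0,"ay":0,"az":0,"claw":0},{"tx":1.3,"ty":2.7,"tz":0,"ax":0,"ay":0,"az":0,"claw":0},{"tx":1.3,"ty":2.7,"tz":0,"ax":0,"ay":0,"az":0,"claw":0},{"tx":1.3,"ty":2.7,"tz":0,"ax":0,"ay":0,"az":0,"claw":0},{"tx":1.3,"ty":2.7,"tz":0,"ax":0,"ay":0,"az":0,"claw":0},{"tx":1.3,"ty":2.7,"tz":0,"ax":0,"ay":0,"az":0,"claw":0},{"tx":1.0,"ty":2.1,"tz":0,"ax":0,"ay":0,"az":0,"claw":0},{"tx":0.6,"ty":1.2,"tz":0,"ax":0,"ay":0,"az":0,"claw":0}]}}

```text
time_s: 27.63
tcp_pos: [0.5494, -0.2686, 0.1863]
ee_rot: [[0.948, -0.319, -0.004], [-0.319, -0.948, 0.001], [-0.004, 0.0, -1.0]]
wrist_force: [-0.5, -0.1, -0.4]
gripper_width: 0.136
gripper_force: 30.0
```

Emit:
{"op": "drive_tool", "data": {"rows": [{"tx":0,"ty":0,"tz":0,"ax":0,"ay":0,"az":0,"claw":0},{"tx":0,"ty":0,"tz":0,"ax":0,"ay":0,"az":0,"claw":0},{"tx":0,"ty":0,"tz":0,"ax":0,"ay":0,"az":0,"claw":0}]}}

```text
time_s: 27.88
tcp_pos: [0.5499, -0.2656, 0.1879]
ee_rot: [[0.949, -0.316, -0.002], [-0.316, -0.949, 0.001], [-0.002, -0.0, -1.0]]
wrist_force: [0.5, -0.5, -0.1]
gripper_width: 0.136
gripper_force: 30.0
```

```bash
python3 - <<'E'
from h import *
go(.5510,-.2661,.125,71.6); cap('wrist','w10')
for c in ((.5515,-.2661),(.579,-.185),(.523,-.345)): fit('w10',c,.093,.103,.05)
E
```

```text
t 27.88 txyz cm [0.13 0.01 6.29] then az rad -0.0 cur yaw -108.4 tilt [-0.002  0.001 -1.   ]
w10 805 z 0.0977 xy [ 551.8 -267. ] yaw 71.9 cost 0.0
w10 2571 z 0.0978 xy [ 579.6 -185.9] yaw 71.5 cost 1.71
w10 2338 z 0.0978 xy [ 521.1 -344.1] yaw 71.6 cost 1.63
```

View pics/w10.png

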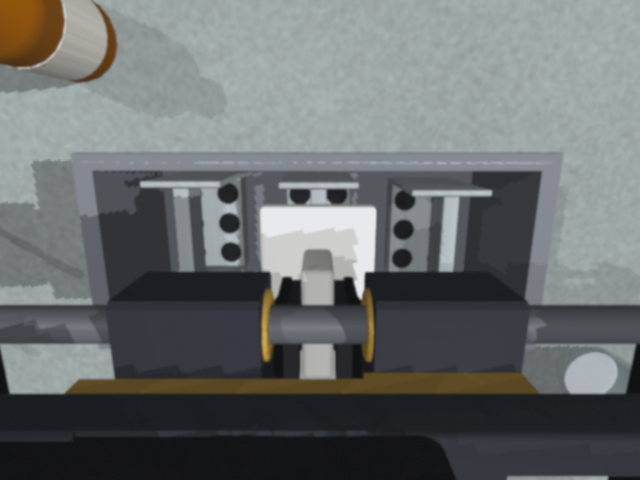

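Lid A is over the middle carrier, with its strip (col 318) centred under the rib (col 318). Lowering.

Emit:
{"op": "drive_tool", "data": {"rows": [{"tx":0.13,"ty":0.03,"tz":2,"ax":0,"ay":0,"az":0,"claw":0},{"tx":0,"ty":0,"tz":2,"ax":0,"ay":0,"az":0,"claw":0},{"tx":0,"ty":0,"tz":1.5,"ax":0,"ay":0,"az":0,"claw":0},{"tx":0,"ty":0,"tz":0.8,"ax":0,"ay":0,"az":0,"claw":0},{"tx":0,"ty":0,"tz":0.4,"ax":0,"ay":0,"az":0,"claw":0},{"tx":0,"ty":0,"tz":0.4,"ax":0,"ay":0,"az":0,"claw":0},{"tx":0,"ty":0,"tz":0.3,"ax":0,"ay":0,"az":0,"claw":0},{"tx":0,"ty":0,"tz":0,"ax":0,"ay":0,"az":0,"claw":0},{"tx":0,"ty":0,"tz":0,"ax":0,"ay":0,"az":0,"claw":0}]}}

```text
time_s: 28.68
tcp_pos: [0.5519, -0.2673, 0.1154]
ee_rot: [[0.949, -0.316, 0.001], [-0.316, -0.949, -0.0], [0.001, -0.0, -1.0]]
wrist_force: [0.5, 0.8, -0.9]
gripper_width: 0.135
gripper_force: 30.0
```

Emit:
{"op": "drive_tool", "data": {"rows": [{"tx":0,"ty":0,"tz":0.1,"ax":0,"ay":0,"az":0,"claw":0},{"tx":0,"ty":0,"tz":0.1,"ax":0,"ay":0,"az":0,"claw":0},{"tx":0,"ty":0,"tz":0,"ax":0,"ay":0,"az":0,"claw":3},{"tx":0,"ty":0,"tz":0,"ax":0,"ay":0,"az":0,"claw":3},{"tx":0,"ty":0,"tz":0,"ax":0,"ay":0,"az":0,"claw":3},{"tx":0,"ty":0,"tz":0,"ax":0,"ay":0,"az":0,"claw":3},{"tx":0,"ty":0,"tz":-1,"ax":0,"ay":0,"az":0,"claw":3},{"tx":0,"ty":0,"tz":-3,"ax":0,"ay":0,"az":0,"claw":3},{"tx":0,"ty":0,"tz":-4,"ax":0,"ay":0,"az":0,"claw":3},{"tx":-2,"ty":-2,"tz":-3,"ax":0,"ay":0,"az":0,"claw":3}]}}

```text
time_s: 29.52
tcp_pos: [0.541, -0.2447, 0.2255]
ee_rot: [[0.948, -0.319, 0.003], [-0.319, -0.948, -0.003], [0.004, 0.002, -1.0]]
wrist_force: [1.7, 0.9, 1.4]
gripper_width: 0.345
gripper_force: 0.0
```

Emit:
{"op": "drive_tool", "data": {"rows": [{"tx":-3,"ty":-2,"tz":0,"ax":0,"ay":0,"az":0,"claw":3},{"tx":-3,"ty":0,"tz":0,"ax":0,"ay":0,"az":0,"claw":3},{"tx":0,"ty":0,"tz":0,"ax":0,"ay":0,"az":0,"claw":3},{"tx":0,"ty":0,"tz":0,"ax":0,"ay":0,"az":0,"claw":3}]}}

```text
time_s: 29.85
tcp_pos: [0.4875, -0.2036, 0.2242]
ee_rot: [[0.949, -0.315, 0.002], [-0.315, -0.949, -0.0], [0.002, -0.0, -1.0]]
wrist_force: [-0.3, -0.1, 0.4]
gripper_width: 0.349
gripper_force: 0.0
```

```bash
python3 - <<'E'
from h import *
cap('wrist','w11');cap('side','side4');cap('scene','scene4')
P=cloud('w11').reshape(-1,3);P=P[np.isfinite(P).all(1)];P=P[np.hypot(P[:,0]-.552,P[:,1]+.267)<.05]
for a,b in((.102,.115),(.13,.15)):
  Q=P[(P[:,2]>a)&(P[:,2]<b)]; print(len(Q),np.percentile(Q[:,2],[5,50,95]),cv2.minAreaRect((Q[:,:2]*1000).astype(np.float32)))
A=np.c_[Q[:,:2]-Q[:,:2].mean(0),np.ones(len(Q))]; print('rib slope',np.linalg.lstsq(A,Q[:,2],rcond=None)[0])
lid('scene4',(.499,.116));lid('side4',(.499,.116))
go(.470,.135,.26,60)
E
```

```text
7945 [0.10645684 0.1078645  0.10935791] ((556.9364624023438, -269.3651428222656), (50.263641357421875, 89.06517028808594), 71.52799224853516)
1688 [0.13493794 0.13864901 0.13994243] ((551.937255859375, -267.59912109375), (12.506975173950195, 43.49589920043945), 71.56615447998047)
rib slope [-0.04645574 -0.15109527  0.13833889]
scene4 plate 4 z 0.0176 ((477.4458312988281, 138.18966674804688), (22.5329532623291, 2.314352035522461), 42.63945007324219)
scene4 rib 0 z 0.0487 ((0.0, 0.0), (0.0, 0.0), 0.0)
side4 plate 19 z 0.0183 ((499.291015625, 128.56643676757812), (33.26264190673828, 71.23231506347656), 86.10706329345703)
side4 rib 0 z 0.0493 ((0.0, 0.0), (0.0, 0.0), 0.0)
t 30.0 txyz cm [-12.56 -31.59  -3.7 ] then az rad 0.202 cur yaw -108.5 tilt [ 0.001 -0.    -1.   ]
```

Lid A is fully seated: plate top reads 0.1079, with the origin about 0.089. Now lid B.

Emit:
{"op": "drive_tool", "data": {"rows": [{"tx":-1.3,"ty":-3.1,"tz":-0.4,"ax":0,"ay":0,"az":0,"claw":3},{"tx":-1.3,"ty":-3.1,"tz":-0.4,"ax":0,"ay":0,"az":0,"claw":3},{"tx":-1.3,"ty":-3.1,"tz":-0.4,"ax":0,"ay":0,"az":0,"claw":3},{"tx":-1.3,"ty":-3.1,"tz":-0.4,"ax":0,"ay":0,"az":0,"claw":3},{"tx":-1.3,"ty":-3.1,"tz":-0.4,"ax":0,"ay":0,"az":0,"claw":3},{"tx":-1.3,"ty":-3.1,"tz":0,"ax":0,"ay":0,"az":0,"claw":3},{"tx":-1.3,"ty":-3.1,"tz":0,"ax":0,"ay":0,"az":0,"claw":3},{"tx":-1.3,"ty":-3.1,"tz":0,"ax":0,"ay":0,"az":0,"claw":3},{"tx":-1.3,"ty":-3.1,"tz":0,"ax":0,"ay":0,"az":0,"claw":3},{"tx":-1.3,"ty":-3.1,"tz":0,"ax":0,"ay":0,"az":0,"claw":3}]}}

```text
time_s: 30.83
tcp_pos: [0.4636, 0.133, 0.2426]
ee_rot: [[0.948, -0.317, -0.0], [-0.317, -0.948, -0.0], [0.0, 0.0, -1.0]]
wrist_force: [0.5, -0.3, 0.7]
gripper_width: 0.347
gripper_force: 0.0
```

Emit:
{"op": "drive_tool", "data": {"rows": [{"tx":0,"ty":0,"tz":0,"ax":0,"ay":0,"az":0,"claw":3},{"tx":0,"ty":0,"tz":0,"ax":0,"ay":0,"az":0,"claw":3}]}}

```text
time_s: 31.0
tcp_pos: [0.4637, 0.1328, 0.2423]
ee_rot: [[0.949, -0.314, -0.001], [-0.314, -0.949, -0.001], [-0.0, 0.001, -1.0]]
wrist_force: [-0.3, -0.0, 0.4]
gripper_width: 0.345
gripper_force: 0.0
```

```bash
python3 - <<'E'
from h import *
cap('wrist','w12');lid('w12',(.499,.116),.058);go(.499,.116,.108,57)
cap('scene','scene5');lid('scene5',(.56,.03))
P=cloud('scene5').reshape(-1,3);Q=P[(P[:,2]>.012)&(P[:,2]<.06)&(P[:,0]>.3)&(P[:,0]<.75)&(abs(P[:,1])<.3)]
H,xe,ye=np.histogram2d(Q[:,0],Q[:,1],bins=[np.arange(.3,.76,.05),np.arange(-.3,.31,.05)]);print(H.astype(int))
E
```

```text
w12 plate 3792 z 0.0188 ((497.3671569824219, 114.09866333007812), (50.030860900878906, 80.17977142333984), 58.47642135620117)
w12 rib 697 z 0.0497 ((497.4951171875, 114.0406723022461), (11.973596572875977, 43.846153259277344), 58.43809127807617)
t 31.05 txyz cm [ 3.86  0.36 13.43] then az rad 0.255 cur yaw -108.4 tilt [-0.001 -0.001 -1.   ]
plate 0
rib 0
[[  0   0   0   0   0   0   0   0   0   0   0   0]
 [  0   0   0   0   0   0   0   0   0   0   0   0]
 [  0   0   0   0   0   0   0   0   0   0   0   0]
 [ 17   1   0   0   0   0   0   1 176  10   0   0]
 [142 102  22  49   0   0   0  48 234   0   0   0]
 [ 97  31   2 196   0   0   0   0   0   0   0   6]
 [ 62  77 134 138   0   0   0   0   0   0  11  35]
 [  0   0   0   0   0   0   0   0   4  19  38  31]
 [  0   0   0  50  14   0   0   3  24  20  29  25]]
```

View pics/w12.png

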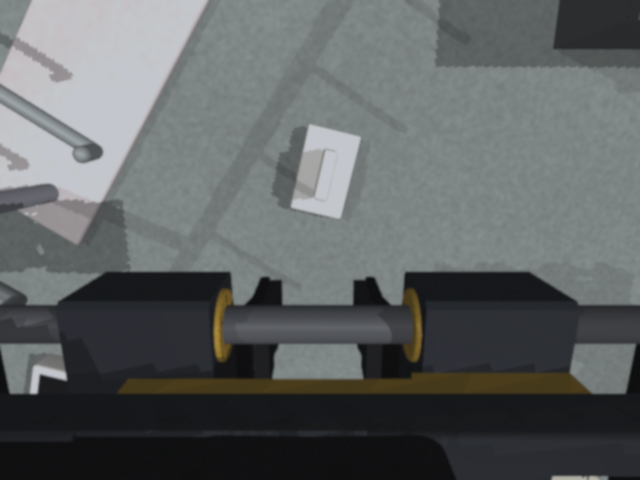

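Lid B is at (0.4974, 0.1141), yaw 58.4°, and no third lid is present.

Emit:
{"op": "drive_tool", "data": {"rows": [{"tx":1.9,"ty":0.35,"tz":2,"ax":0,"ay":0,"az":0,"claw":3.4},{"tx":1.9,"ty":0.35,"tz":2,"ax":0,"ay":0,"az":0,"claw":3.4},{"tx":0,"ty":0,"tz":3,"ax":0,"ay":0,"az":0.08,"claw":3.4},{"tx":0,"ty":0,"tz":3,"ax":0,"ay":0,"az":0.08,"claw":3.4},{"tx":0,"ty":0,"tz":3,"ax":0,"ay":0,"az":0.071,"claw":3.4},{"tx":0,"ty":0,"tz":0,"ax":0,"ay":0,"az":0,"claw":3.4},{"tx":0,"ty":0,"tz":0,"ax":0,"ay":0,"az":0,"claw":3.4}]}}

```text
time_s: 31.68
tcp_pos: [0.4967, 0.1109, 0.112]
ee_rot: [[0.851, -0.525, -0.003], [-0.525, -0.851, -0.002], [-0.001, 0.003, -1.0]]
wrist_force: [0.8, 0.5, 0.5]
gripper_width: 0.391
gripper_force: 0.0
```

```bash
python3 - <<'E'
from h import *
go(.4974,.1141,.024,58.4);cap('wrist','w13');lid('w13',(.4974,.1141))
E
```

```text
t 31.68 txyz cm [-0.09 -0.34  8.8 ] then az rad -0.001 cur yaw -121.7 tilt [-0.003 -0.002 -1.   ]
w13 plate 7322 z 0.0189 ((497.4322509765625, 114.06890106201172), (50.05575942993164, 80.02494049072266), 58.5237922668457)
w13 rib 1455 z 0.0498 ((497.61962890625, 114.29586791992188), (11.472457885742188, 43.898555755615234), 58.41532897949219)
```

Emit:
{"op": "drive_tool", "data": {"rows": [{"tx":-0.1,"ty":-0.3,"tz":3,"ax":0,"ay":0,"az":0,"claw":3.4},{"tx":0,"ty":0,"tz":3,"ax":0,"ay":0,"az":0,"claw":3.4},{"tx":0,"ty":0,"tz":1.8,"ax":0,"ay":0,"az":0,"claw":3.4},{"tx":0,"ty":0,"tz":0.8,"ax":0,"ay":0,"az":0,"claw":3.4},{"tx":0,"ty":0,"tz":0,"ax":0,"ay":0,"az":0,"claw":0},{"tx":0,"ty":0,"tz":0,"ax":0,"ay":0,"az":0,"claw":0},{"tx":0,"ty":0,"tz":0,"ax":0,"ay":0,"az":0,"claw":0},{"tx":0,"ty":0,"tz":0,"ax":0,"ay":0,"az":0,"claw":0},{"tx":0,"ty":0,"tz":0,"ax":0,"ay":0,"az":0,"claw":0},{"tx":0,"ty":0,"tz":0,"ax":0,"ay":0,"az":0,"claw":0}]}}

```text
time_s: 32.57
tcp_pos: [0.4985, 0.116, 0.0283]
ee_rot: [[0.851, -0.524, 0.003], [-0.524, -0.851, 0.001], [0.002, -0.002, -1.0]]
wrist_force: [-2.0, 0.4, 6.6]
gripper_width: 0.137
gripper_force: 30.0
```

Emit:
{"op": "drive_tool", "data": {"rows": [{"tx":0,"ty":0,"tz":-2,"ax":0,"ay":0,"az":0,"claw":0},{"tx":0,"ty":0,"tz":-3,"ax":0,"ay":0,"az":0,"claw":0},{"tx":0,"ty":0,"tz":-3,"ax":0,"ay":0,"az":-0.08,"claw":0},{"tx":0,"ty":0,"tz":-4,"ax":0,"ay":0,"az":-0.08,"claw":0},{"tx":0,"ty":0,"tz":-4,"ax":0,"ay":0,"az":-0.07,"claw":0},{"tx":0,"ty":0,"tz":0,"ax":0,"ay":0,"az":0,"claw":0},{"tx":0,"ty":0,"tz":0,"ax":0,"ay":0,"az":0,"claw":0}]}}

```text
time_s: 33.15
tcp_pos: [0.4988, 0.1164, 0.1898]
ee_rot: [[0.948, -0.317, 0.006], [-0.317, -0.948, 0.004], [0.005, -0.006, -1.0]]
wrist_force: [-0.4, -0.2, -1.6]
gripper_width: 0.13
gripper_force: 30.0
```

```bash
python3 - <<'E'
from h import *
go(.5788,-.1853,.19,71.6)
E
```

```text
t 33.15 txyz cm [17.17 26.07 -0.09] then az rad -0.002 cur yaw -108.5 tilt [ 0.006  0.004 -1.   ]
```

Emit:
{"op": "drive_tool", "data": {"rows": [{"tx":0.5,"ty":0.8,"tz":0,"ax":0,"ay":0,"az":0,"claw":0},{"tx":1.2,"ty":1.8,"tz":0,"ax":0,"ay":0,"az":0,"claw":0},{"tx":1.65,"ty":2.5,"tz":0,"ax":0,"ay":0,"az":0,"claw":0},{"tx":1.65,"ty":2.5,"tz":0,"ax":0,"ay":0,"az":0,"claw":0},{"tx":1.65,"ty":2.5,"tz":0,"ax":0,"ay":0,"az":0,"claw":0},{"tx":1.65,"ty":2.5,"tz":0,"ax":0,"ay":0,"az":0,"claw":0},{"tx":1.65,"ty":2.5,"tz":0,"ax":0,"ay":0,"az":0,"claw":0},{"tx":1.65,"ty":2.5,"tz":0,"ax":0,"ay":0,"az":0,"claw":0},{"tx":1.65,"ty":2.5,"tz":0,"ax":0,"ay":0,"az":0,"claw":0},{"tx":1.65,"ty":2.5,"tz":0,"ax":0,"ay":0,"az":0,"claw":0}]}}

```text
time_s: 33.98
tcp_pos: [0.5659, -0.148, 0.1842]
ee_rot: [[0.948, -0.318, -0.005], [-0.318, -0.948, 0.0], [-0.005, 0.001, -1.0]]
wrist_force: [0.9, 0.8, 0.6]
gripper_width: 0.139
gripper_force: 30.0
```

Emit:
{"op": "drive_tool", "data": {"rows": [{"tx":1.4,"ty":2.1,"tz":0,"ax":0,"ay":0,"az":0,"claw":0},{"tx":0.8,"ty":1.3,"tz":0,"ax":0,"ay":0,"az":0,"claw":0},{"tx":0,"ty":0,"tz":0,"ax":0,"ay":0,"az":0,"claw":0},{"tx":0,"ty":0,"tz":0,"ax":0,"ay":0,"az":0,"claw":0},{"tx":0,"ty":0,"tz":0,"ax":0,"ay":0,"az":0,"claw":0}]}}

```text
time_s: 34.4
tcp_pos: [0.5762, -0.185, 0.1851]
ee_rot: [[0.948, -0.318, -0.003], [-0.318, -0.948, 0.001], [-0.003, 0.0, -1.0]]
wrist_force: [-0.1, -0.7, -0.1]
gripper_width: 0.136
gripper_force: 30.0
```

```bash
python3 - <<'E'
from h import *
go(.5788,-.1853,.117,71.6);cap('wrist','w14')
P=cloud('w14').reshape(-1,3);T=(P-np.load('w14.npz')['p'])@np.load('w14.npz')['R']
m=(P[:,2]>.15)&(P[:,2]<.195)&(T[:,0]>.0)&(abs(T[:,1])<.04);print('held plate toolx max',np.percentile(T[m,0],[50,99]),'ty',np.percentile(T[m,1],[1,99]),'z',np.percentile(P[m,2],[5,50,95]))
m=(P[:,2]>.093)&(P[:,2]<.103)&(abs(T[:,1])<.03);print('far end plate tx',np.percentile(T[m,0],[5,50,99]),'ty',np.percentile(T[m,1],[1,99]))
E
```

```text
t 34.4 txyz cm [ 0.28 -0.06  6.81] then az rad -0.002 cur yaw -108.5 tilt [-0.003  0.001 -1.   ]
held plate toolx max [0.02477531 0.03961687] ty [-0.0241019   0.02433435] z [0.17405276 0.17553174 0.18733778]
far end plate tx [0.0305482  0.04044088 0.04340299] ty [-0.02463827  0.02322027]
```

View pics/w14.png

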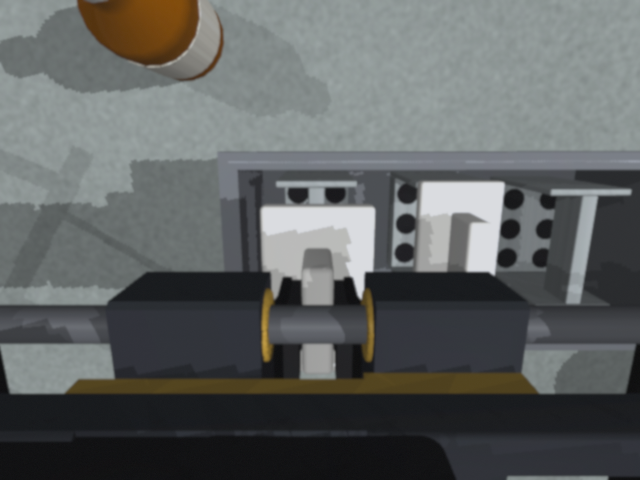

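Lid B held level; the first lid sits flat on the middle carrier (px 460,225). The target carrier is 3.4 mm further along tool x.

Emit:
{"op": "drive_tool", "data": {"rows": [{"tx":0.35,"ty":-0.05,"tz":1,"ax":0,"ay":0,"az":0,"claw":0},{"tx":0,"ty":0,"tz":2,"ax":0,"ay":0,"az":0,"claw":0},{"tx":0,"ty":0,"tz":2,"ax":0,"ay":0,"az":0,"claw":0},{"tx":0,"ty":0,"tz":0.8,"ax":0,"ay":0,"az":0,"claw":0},{"tx":0,"ty":0,"tz":0.4,"ax":0,"ay":0,"az":0,"claw":0},{"tx":0,"ty":0,"tz":0.4,"ax":0,"ay":0,"az":0,"claw":0},{"tx":0,"ty":0,"tz":0.2,"ax":0,"ay":0,"az":0,"claw":0},{"tx":0,"ty":0,"tz":0,"ax":0,"ay":0,"az":0,"claw":0},{"tx":0,"ty":0,"tz":0,"ax":0,"ay":0,"az":0,"claw":0}]}}

```text
time_s: 35.2
tcp_pos: [0.5813, -0.1859, 0.1196]
ee_rot: [[0.948, -0.317, 0.002], [-0.317, -0.948, -0.0], [0.002, -0.0, -1.0]]
wrist_force: [-0.4, -0.3, -1.3]
gripper_width: 0.132
gripper_force: 30.0
```

Emit:
{"op": "drive_tool", "data": {"rows": [{"tx":0,"ty":0,"tz":0.2,"ax":0,"ay":0,"az":0,"claw":0},{"tx":0,"ty":0,"tz":0.1,"ax":0,"ay":0,"az":0,"claw":0},{"tx":0,"ty":0,"tz":0,"ax":0,"ay":0,"az":0,"claw":3},{"tx":0,"ty":0,"tz":0,"ax":0,"ay":0,"az":0,"claw":3},{"tx":0,"ty":0,"tz":0,"ax":0,"ay":0,"az":0,"claw":3},{"tx":0,"ty":0,"tz":0,"ax":0,"ay":0,"az":0,"claw":3},{"tx":0,"ty":0,"tz":-1,"ax":0,"ay":0,"az":0,"claw":3},{"tx":0,"ty":0,"tz":-3,"ax":0,"ay":0,"az":0,"claw":3},{"tx":0,"ty":0,"tz":-4,"ax":0,"ay":0,"az":0,"claw":3},{"tx":-2,"ty":2,"tz":-3,"ax":0,"ay":0,"az":0,"claw":3}]}}

```text
time_s: 36.03
tcp_pos: [0.559, -0.1979, 0.2285]
ee_rot: [[0.949, -0.314, 0.004], [-0.314, -0.949, -0.002], [0.004, 0.001, -1.0]]
wrist_force: [0.5, -0.3, 1.1]
gripper_width: 0.346
gripper_force: 0.0
```

Emit:
{"op": "drive_tool", "data": {"rows": [{"tx":-3,"ty":2,"tz":0,"ax":0,"ay":0,"az":0,"claw":3},{"tx":-3,"ty":2,"tz":0,"ax":0,"ay":0,"az":0,"claw":3},{"tx":0,"ty":0,"tz":0,"ax":0,"ay":0,"az":0,"claw":3},{"tx":0,"ty":0,"tz":0,"ax":0,"ay":0,"az":0,"claw":3},{"tx":0,"ty":0,"tz":0,"ax":0,"ay":0,"az":0,"claw":3}]}}

```text
time_s: 36.45
tcp_pos: [0.4863, -0.2176, 0.2267]
ee_rot: [[0.948, -0.317, 0.002], [-0.317, -0.948, -0.001], [0.002, -0.0, -1.0]]
wrist_force: [0.6, 0.6, 0.9]
gripper_width: 0.342
gripper_force: 0.0
```

```bash
python3 - <<'E'
from h import *
cap('wrist','w15')
A=cloud('w15').reshape(-1,3);A=A[np.isfinite(A).all(1)]
for n,c in(('B',(.552,-.267)),('C',(.580,-.186))):
  P=A[np.hypot(A[:,0]-c[0],A[:,1]-c[1])<.046]
  for a,b in((.102,.115),(.13,.15)):
    Q=P[(P[:,2]>a)&(P[:,2]<b)]; print(n,len(Q),np.percentile(Q[:,2],[5,50,95]).round(4),Q.mean(0).round(4),end=' ')
    M=np.c_[Q[:,:2]-Q[:,:2].mean(0),np.ones(len(Q))]; print('slope',np.linalg.lstsq(M,Q[:,2],rcond=None)[0].round(3))
fit('w15',(.523,-.345),.093,.103,.05)
print(sense()['wrist_force'],sense()['time_s'])
E
```

```text
B 7550 [0.1066 0.1079 0.1091] [ 0.5536 -0.2673  0.1079] slope [ 0.001 -0.     0.108]
B 1591 [0.1367 0.1388 0.1401] [ 0.5525 -0.2675  0.1386] slope [-0.026 -0.092  0.139]
C 7500 [0.1064 0.1079 0.1093] [ 0.5821 -0.1874  0.1079] slope [0.001 0.005 0.108]
C 1713 [0.1335 0.1387 0.1401] [ 0.5813 -0.1872  0.1383] slope [0.07  0.206 0.138]
w15 3196 z 0.0977 xy [ 521.  -344.1] yaw 71.6 cost 1.15
[ 1.06235718  0.80025725 -0.30204226] 36.5
```

View pics/w15.png

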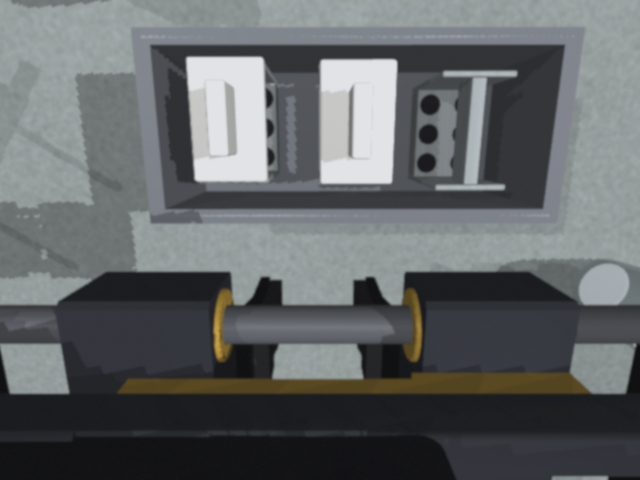

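Both lids lie flat (px 228,120 and 358,122; plate tops at 0.1079, slope under 0.005), the third carrier stands upright, and the gripper touches nothing.

```bash
python3 -c "
from station import *
print(finish_job())"
```

```text
the job is handed in; nothing more can be done
None
```

I've handed the job in: the three carriers on the stand are upright on the tote floor, both lids sit flat on top of two of them, and the bottle, beaker and timer were never touched; the hand-in call returned no verdict.

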